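# Check a blank with the ratchet gauge, charge the grinder's lane and set its speed

## Task

Check one steel blank (any of them): lay it along the rest of the thickness gauge with its end under the spindle, turn the cap on top clockwise until its ratchet slips on the clamped blank, then wind the gauge fully open again. After that put every blank, the checked one too, crosswise and flat into the sloped lane so that they lie down against the stop, one behind the other. Also turn the grinder's speed dial until its pointer lines up with the black marker on the ring around it, without shifting that ring, leave the gauge open, and do not disturb the oil jar, the spanner or the spare grinding wheel.

Things in the scene. Friction and masses are not known exactly. Their poses are not given: they have to be found in the camera images.
- blank1: Flat bright steel bar 160 x 24 x 12 mm, 0.3 kg, two dark round dots on each broad face; all blanks are alike. Two to four of the four are there (the others read None from the start). Starts flat on the bench. Origin: the middle of the bar (6 mm above what it lies on); x along its length, y across its width, z up or down.
- blank2: Flat bright steel bar 160 x 24 x 12 mm, 0.3 kg, two dark round dots on each broad face; all blanks are alike. Two to four of the four are there (the others read None from the start). Starts flat on the bench. Origin: the middle of the bar (6 mm above what it lies on); x along its length, y across its width, z up or down.
- blank3: Flat bright steel bar 160 x 24 x 12 mm, 0.3 kg, two dark round dots on each broad face; all blanks are alike. Two to four of the four are there (the others read None from the start). Starts flat on the bench. Origin: the middle of the bar (6 mm above what it lies on); x along its length, y across its width, z up or down.
- blank4: Flat bright steel bar 160 x 24 x 12 mm, 0.3 kg, two dark round dots on each broad face; all blanks are alike. Two to four of the four are there (the others read None from the start). Starts flat on the bench. Origin: the middle of the bar (6 mm above what it lies on); x along its length, y across its width, z up or down.
- gauge: Fixed grey bench thickness gauge. Origin: on the bench directly below the spindle axis; z up. Behind the spindle a column stands at x = +35 to +65 mm; it carries an arm over the spindle (34 mm wide, starting at x = -18 mm, underside 85 mm and top 125 mm above the bench). A blank goes in along x from the open -x end, which faces the robot.
- rest_mid (a point): Where the middle of a blank should come when it lies on the gauge's flat rest (40 mm above the bench): 60 mm out from the spindle axis on the -x side, 46 mm above the bench; the blank's length along the gauge's x. The rest is 110 mm wide and runs from gauge x = -130 to +30 mm.
- spindle: The gauge's vertical steel spindle, 10 mm diameter; origin: centre of its lower tip. Fully open the tip is 62 mm above the bench, 10 mm above a blank on the rest. It does not turn; it moves straight down 20 mm per full clockwise turn of the thimble and stays where it is left.
- cap_mid (a point): Centre of the dark knurled ratchet cap on top of the gauge (upright cylinder 24 mm diameter, 32 mm tall, from 152 to 184 mm above the bench), on the spindle axis, 168 mm above the bench. The cap stays at this height as it turns. Under it sits the bright thimble, 28 mm diameter, 128 to 150 mm high.
- thimble (a joint): Angle of the bright thimble, rad: 0 = gauge fully open (a stop), grows as it turns clockwise seen from above (closing); starts between 0 and 0.6, about 3.1 when the spindle meets a 12 mm blank on the rest, end stop at 5. Drag 0.008 N m; turned through the cap.
- ratchet (a joint): How far the cap has turned relative to the thimble, rad, clockwise from above positive; 0 at the start. The cap carries the thimble along both ways up to about 0.035 N m, then slips: it grows when the cap is turned on while the spindle is blocked, and falls when it is turned on anticlockwise against the open stop.
- lane: Fixed flow lane on blue feet, about 250 mm long and 190 mm wide; origin on the bench under its middle, x pointing downhill (away from the robot), z up. A blank laid across it slides down by itself. The upper end is about 110 mm above the bench; between the two rails the middle 90 mm is open, so fingers can reach down there.
- deck: The lane's deck, sloping 18 degrees. Origin: on top of the rails at the middle of the stop's face, 35 mm above the bench; x downhill along the rails, y across, z square to them. Two slick rails 30 mm wide, centred at y = +-60 mm, run from x = 0 up to x = -245 mm. Side guides, 176 mm apart inside, stand 26 mm above the rails, the stop 22 mm.
- dial_mid (a point): Centre of the grip bar of the black speed dial, on its vertical axis, 52 mm above the bench (the dial stands on a fixed grey panel 130 mm square and 20 mm high; ticks round it). The bar is 48 mm long, 14 mm thick, its top 62.5 mm above the bench and its foot, a disc 52 mm across, up to 32.5 mm.
- pointer_tip (a point): Tip of the dial's white pointer line, 30 mm from the dial axis along its grip bar; the bar points from the axis to here. Turns with the dial.
- marker_tip (a point): Point on the black marker of the bright ring (92 mm across) around the dial, 30 mm from the dial axis; the pointer tip must come level with it (seen from above). The ring is stiff (0.4 N m) and must stay put.
- dial (a joint): Angle of the dial, rad, clockwise from above positive, 0 to 5; stays where it is left (drag 0.03 N m).
- marker (a joint): Angle of the marker ring, rad, same zero and sense as the dial: the dial is set when joint dial equals joint marker.
- oil: Bystander: jar of oil, 60 mm diameter, 120 mm tall, standing loose; origin: centre of its underside.
- wheel: Bystander: spare grinding wheel, 125 mm diameter, 8 mm thick, lying loose; origin: centre of its underside.
- spanner: Bystander: steel spanner lying loose; origin on its underside, x along it.
Mind the look-alikes: they are no part of the job. Leave any green, pink or yellow look-alike of the blank1 alone.

How it is judged:
On the way, in this order (a step that is already met when the one before it is completed fails the run):
1. a blank lies along the gauge's rest with its end under the spindle, the ratchet not yet slipped (((x of blank1 in the frame of gauge between -0.075 and -0.03 m and y of blank1 in the frame of gauge between -0.012 and 0.012 m and z of blank1 in the frame of gauge between 0.04 and 0.052 m and angle between the x axis of blank1 and the x axis of gauge, either way round below 0.25 rad) or (x of blank2 in the frame of gauge between -0.075 and -0.03 m and y of blank2 in the frame of gauge between -0.012 and 0.012 m and z of blank2 in the frame of gauge between 0.04 and 0.052 m and angle between the x axis of blank2 and the x axis of gauge, either way round below 0.25 rad) or (x of blank3 in the frame of gauge between -0.075 and -0.03 m and y of blank3 in the frame of gauge between -0.012 and 0.012 m and z of blank3 in the frame of gauge between 0.04 and 0.052 m and angle between the x axis of blank3 and the x axis of gauge, either way round below 0.25 rad) or (x of blank4 in the frame of gauge between -0.075 and -0.03 m and y of blank4 in the frame of gauge between -0.012 and 0.012 m and z of blank4 in the frame of gauge between 0.04 and 0.052 m and angle between the x axis of blank4 and the x axis of gauge, either way round below 0.25 rad)) and value of joint ratchet below 0.2 rad), for 0.2 s.
2. the spindle clamps a blank and the ratchet has slipped on it by at least 0.3 rad (((contact force between spindle and blank1 above 2 N and (x of blank1 in the frame of gauge between -0.075 and -0.03 m and y of blank1 in the frame of gauge between -0.012 and 0.012 m and z of blank1 in the frame of gauge between 0.04 and 0.052 m and angle between the x axis of blank1 and the x axis of gauge, either way round below 0.25 rad)) or (contact force between spindle and blank2 above 2 N and (x of blank2 in the frame of gauge between -0.075 and -0.03 m and y of blank2 in the frame of gauge between -0.012 and 0.012 m and z of blank2 in the frame of gauge between 0.04 and 0.052 m and angle between the x axis of blank2 and the x axis of gauge, either way round below 0.25 rad)) or (contact force between spindle and blank3 above 2 N and (x of blank3 in the frame of gauge between -0.075 and -0.03 m and y of blank3 in the frame of gauge between -0.012 and 0.012 m and z of blank3 in the frame of gauge between 0.04 and 0.052 m and angle between the x axis of blank3 and the x axis of gauge, either way round below 0.25 rad)) or (contact force between spindle and blank4 above 2 N and (x of blank4 in the frame of gauge between -0.075 and -0.03 m and y of blank4 in the frame of gauge between -0.012 and 0.012 m and z of blank4 in the frame of gauge between 0.04 and 0.052 m and angle between the x axis of blank4 and the x axis of gauge, either way round below 0.25 rad))) and value of joint ratchet above 0.3 rad), for 0.1 s.
3. the gauge is wound open again (thimble below 0.7 rad) (value of joint thimble below 0.7 rad), for 0.2 s.
At the end, for the whole second after the job is handed in: Every blank that is there lies at rest flat on the lane's rails, crosswise (within 0.15 rad), its centre within 104 mm of the stop face; the dial's pointer tip is within 4 mm (about 0.13 rad) of the marker; the gauge is open (thimble below 0.8 rad) (x of blank1 in the frame of deck between -0.104 and 0 m and y of blank1 in the frame of deck between -0.02 and 0.02 m and z of blank1 in the frame of deck between 0.001 and 0.012 m and angle between the x axis of each of blank1, blank2, blank3, blank4 and the y axis of deck, either way round below 0.15 rad and linear speed of each of blank1, blank2, blank3, blank4 below 0.02 m/s and x of blank2 in the frame of deck between -0.104 and 0 m and y of blank2 in the frame of deck between -0.02 and 0.02 m and z of blank2 in the frame of deck between 0.001 and 0.012 m and x of blank3 in the frame of deck between -0.104 and 0 m and y of blank3 in the frame of deck between -0.02 and 0.02 m and z of blank3 in the frame of deck between 0.001 and 0.012 m and x of blank4 in the frame of deck between -0.104 and 0 m and y of blank4 in the frame of deck between -0.02 and 0.02 m and z of blank4 in the frame of deck between 0.001 and 0.012 m and horizontal distance between pointer_tip and marker_tip below 0.004 m and value of joint thimble below 0.8 rad); the robot touches nothing.
It fails at once if the oil jar is shifted by more than 30 mm (distance of oil from where it was at the start of the episode above 0.03 m).
It fails at once if the spare wheel is shifted by more than 30 mm (distance of wheel from where it was at the start of the episode above 0.03 m).
It fails at once if the spanner is shifted by more than 30 mm (distance of spanner from where it was at the start of the episode above 0.03 m).
It fails at once if the marker ring is shifted by more than 4 mm (distance of marker_tip from where it was at the start of the episode above 0.004 m).
Of blank1, blank2, blank3, blank4 only 2 to 4 are there at a start; the rules pass over those that are not, and their reading is None.
At some moment in a run one of blank1, blank2, blank3, blank4 may be knocked a few centimetres aside while the robot is not near it.
It also fails if it takes over 210 s, if anything falls off the work surface, if the arm or the gripper's body presses on something with over 40 N, if the wrist force passes 120 N, or if a joint passes its speed limit or range.

## Robot

A 6-joint arm with a two-finger parallel gripper is mounted at the origin on the work surface. World frame = base frame: x ahead of the robot, y to its left, z up, the work surface at z = 0. Lengths are in m, angles in rad, forces in N, time in s.
With the tool pointing down it reaches from about 0.35 to 0.775 m from the base axis. Payload 7.3 kg.
Tool frame: the origin (TCP) lies midway between the tips of the shut fingers; the grasp point (between the pads) lies 19 mm behind it; z points along the fingers, y is the direction in which the jaws open and shut (so a half turn about z gives the same grasp; the last joint's range is limited). The gripper opens to 92 mm and grips with 3 to 60 N. Pads are 19 mm wide; open, the fingers measure 130 mm over their backs; the gripper's body (75 mm by 190 mm) begins 47 mm behind the grasp point.
Start: joints at [-1.467, 0.342, 1.524, -0, 1.275, -0.146], TCP at [0.13, -0.509, 0.227] pointing down, gripper open.
Joint ranges: [-2.53, 2.53], [-0.77, 2.02], [0.04, 2.7], [-1, 4.14], [0.28, 2.66], [-3.11, 3.11]. Speed limits (rad/s): [2.57, 2.57, 3.14, 3.14, 3.14, 3.14].

## Interface

Orientations are given as a unit quaternion [x, y, z, w].
In Python, from workcell import manip gives the robot as it stands. The module is installed in compiled form; this text tells all that it offers.
- The arm moves only by the shell command python3 -m inch 'ROWS'. ROWS is JSON, a list of rows, each a list of 3 entries, a list of its own where there are three numbers: the turn, a rotation vector about the world's x, y, z in rad, then the shift along the world's x, y, z in mm, then the finger opening in mm, from 0 to 91.8. A call has exactly 8 rows; each row shifts and turns the commanded pose from where the row before left it; what a row does not reach is not made up. A row lasts 1/10 s, in which the tool goes at most 50 mm and 8.59 degrees, less where a joint would pass 70% of its speed; a pose out of reach is approached as far as the arm can. A call with a gripper value outside its range is refused whole. The fingers move at their own pace and stop on an object; the grip force is fixed at half the most. Time passes only in rows, so rows that do not move let the fingers close, or fill a call up. It gives the time, the measured TCP pose, the force and the opening at its end, in the units of the state.
- manip.read_state(): the state, without advancing time (a new reading comes with each control period).
- manip.camera(name): name is "side" or "top" or "wrist"; returns the picture (420x560x3 uint8, red, green, blue); there is no depth.
- manip.get_calibration(name): a dict with "fovy" (degrees; the focal length in pixels is half the picture's height over the tangent of half this angle, whatever the lens; pixels are square), "cx", "cy" (the principal point, pixels), "rvec" (rotation vector, rad) and "tvec" (3), from world to camera coordinates, as OpenCV has them; the wrist camera has in their place "tool_from_camera" (4x4, takes a point from camera to tool coordinates, whose origin is the TCP and whose axes are the flange's). Camera axes: x right, y down, z forward; pixel columns grow to the right and rows downward; lengths in m; the calibration is good to about 2 mm. The wrist camera is an equidistant fisheye: a pixel r from the principal point sees the ray r / f radians off the axis. A picture is of the moment at which its call begins: read the wrist's pose just before it. get_calibration takes no time and is no camera call.
- manip.close_job(): hands the job in, once; it reports no verdict.
The state is a dict: "time": time; "joint_pos": joint angles; "joint_velocities": joint speeds; "effort": joint torques, N m; "tcp_pos": TCP position; "orientation": TCP orientation; "ft_force": force on the tool from outside, world axes, zero at the start; "wrist_torque": the same for the moment, N m; "gripper_width": finger opening in m.
Only numpy, scipy, OpenCV 4.12 (cv2) and the standard library are available. Lean on these libraries where they do the work, as an engineer would, in place of code of your own. Each camera call takes 0.05 s, during which the arm holds its last target. There are 200 camera calls.

## Working session

There is one attempt and no reset: what is moved stays moved. The work goes in short steps, Python scripts to look and compute and a shell command to move; the robot and the scene stay as the last step left them, time stands still between calls to the robot, and variables do not carry over. Pictures are saved under pics/ and viewed, about 12 in all and at most 16, crops included, and the job is handed in when it is done.

```bash
mkdir -p pics
cat > h.py <<'E'
import numpy as np,cv2
from scipy.spatial.transform import Rotation as R
from workcell import manip
def cal(n):
    c=manip.get_calibration(n); c['f']=210/np.tan(np.radians(c['fovy'])/2); return c
def snap(n,fn=None):
    s=manip.read_state(); im=manip.camera(n)[:,:,::-1].copy()
    if fn: cv2.imwrite('pics/'+fn,im)
    return im,s
def ray(n,uv,s=None):
    c=cal(n); d=np.array([uv[0]-c['cx'],uv[1]-c['cy']],float)/c['f']
    if n=='wrist':
        t=np.hypot(*d); k=np.sin(t)/t if t>1e-9 else 1
        v=np.array([d[0]*k,d[1]*k,np.cos(t)]); T=np.array(c['tool_from_camera'])
        Q=R.from_quat(s['orientation']).as_matrix()
        return Q@T[:3,3]+np.array(s['tcp_pos']),Q@T[:3,:3]@v
    M=R.from_rotvec(np.ravel(c['rvec'])).as_matrix()
    return -M.T@np.ravel(c['tvec']),M.T@np.array([d[0],d[1],1])
def onz(n,uv,z,s=None):
    o,d=ray(n,uv,s); return o+d*(z-o[2])/d[2]
def proj(n,p,s=None):
    c=cal(n); p=np.array(p,float)
    if n=='wrist':
        Q=R.from_quat(s['orientation']).as_matrix();T=np.array(c['tool_from_camera'])
        q=T[:3,:3].T@(Q.T@(p-s['tcp_pos'])-T[:3,3]); h=np.hypot(q[0],q[1]);t=np.arctan2(h,q[2])
        return c['f']*t*q[:2]/h+[c['cx'],c['cy']]
    q=R.from_rotvec(np.ravel(c['rvec'])).as_matrix()@p+np.ravel(c['tvec'])
    return c['f']*q[:2]/q[2]+[c['cx'],c['cy']]
def st():
    s=manip.read_state(); q=R.from_quat(s['orientation']).as_matrix()
    print('t',round(s['time'],2),'tcp',np.round(np.array(s['tcp_pos'])*1000,1),'yaxis deg',round(np.degrees(np.arctan2(q[1,1],q[0,1])),1),'z',np.round(q[:,2],3),'F',np.round(s['ft_force'],1),'M',np.round(s['wrist_torque'],2),'w',round(s['gripper_width']*1000,1),'j',np.round(s['joint_pos'],2))
E
python3 - <<'E'
from h import *
st()
for n in('top','side'):
    snap(n,n+'0.png'); c=cal(n); print(n,c['f'],ray(n,(280,210)))
print(cal('wrist'))
E
```

```text
t 0.0 tcp [ 129.8 -508.3  226. ] yaxis deg -75.7 z [-0.     0.002 -1.   ] F [ 0.6 -0.2 -0.2] M [-0.01 -0.03  0.04] w 92.0 j [-1.47  0.34  1.53 -0.    1.28 -0.15]
top 474.1957614028786 (array([0.43739007, 0.07524851, 1.49634083]), array([ 0.10016774, -0.01925192, -0.99492313]))
side 454.08118768449907 (array([0.03477904, 0.80288909, 1.20086842]), array([ 0.34325514, -0.55269927, -0.75979141]))
{'fovy': 65.70646984690485, 'cx': 280.0796953962018, 'cy': 209.93161073121516, 'tool_from_camera': array([[ 4.30802464e-04, -9.52659463e-01, -3.04039079e-01,
         8.35562230e-02],
       [ 9.99999884e-01,  4.75467484e-04, -7.28728148e-05,
         3.22111204e-04],
       [ 2.13983673e-04, -3.04039013e-01,  9.52659558e-01,
        -1.56891002e-01],
       [ 0.00000000e+00,  0.00000000e+00,  0.00000000e+00,
         1.00000000e+00]]), 'f': np.float64(325.19226210127806)}
```

View pics/top0.png

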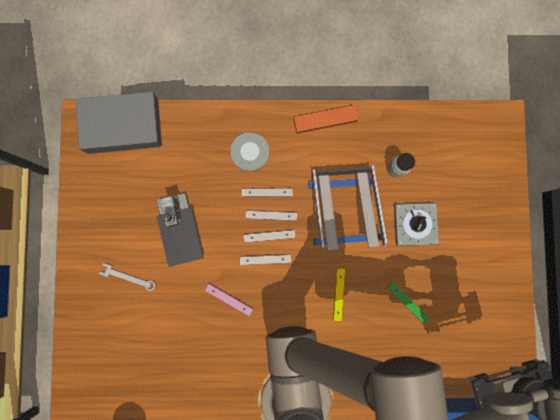

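View pics/side0.png

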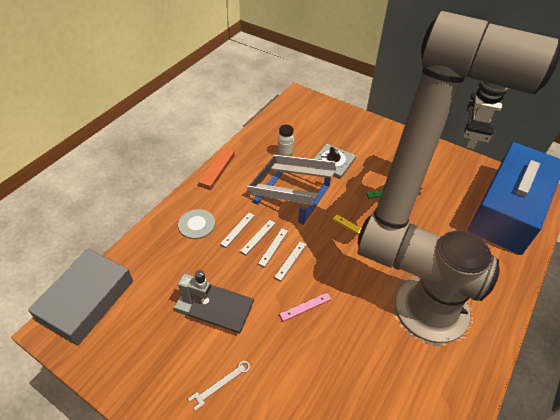

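Top view: bright blanks at (267,192), (271,215), (269,236) and (265,259). The look-alikes are pink (229,299), yellow (340,295) and green (408,302), plus an orange block (326,119). The gauge is at (180,225), lane (348,206), dial (417,224), oil (402,163), wheel (250,152) and spanner (127,277).

Run:
```python
from h import *
im=cv2.imread('pics/top0.png'); hsv=cv2.cvtColor(im,cv2.COLOR_BGR2HSV)
m=((hsv[...,1]<60)&(hsv[...,2]>150)).astype(np.uint8)
m[:, :60]=0
cs,_=cv2.findContours(m,0,2)
for c in cs:
    r=cv2.minAreaRect(c)
    if cv2.contourArea(c)>60:
        b=cv2.boxPoints(r); P=np.array([onz('top',p,.012)[:2] for p in b])*1000
        e=P[1]-P[0],P[2]-P[1]; k=max(e,key=lambda v:np.hypot(*v))
        print(np.round(r[0]),'ctr',np.round(P.mean(0)),'L',np.round([np.hypot(*v) for v in e]),'ang',round(np.degrees(np.arctan2(k[1],k[0]))%180,1))
# gauge rest (dark), rough points
for nm,uv,z in [('restA',(167,265),.04),('restB',(203,257),.04),('dial',(417,224),.05),('lane TL',(315,168),.06),('lane TR',(374,166),.06),('lane BL',(322,248),.12),('lane BR',(384,245),.12),('oil',(403,162),.12),('wheel',(250,152),.0)]:
    print(nm,np.round(onz('top',uv,z)[:2]*1000))
for n,b in(('top',(150,180,210,270)),('top',(300,155,450,255))):
    i=im[b[1]:b[3],b[0]:b[2]]; cv2.imwrite('pics/c%d.png'%b[0],cv2.resize(i,None,fx=4,fy=4,interpolation=cv2.INTER_CUBIC))
a=cv2.imread('pics/c150.png');b=cv2.imread('pics/c300.png')
cv2.imwrite('pics/cc.png',np.hstack([a[:360,:200*1],b[:360,:]])[:600,:800])
```

```text
[326. 401.] ctr [  3. -91.] L [ 26. 105.] ang 7.5
[299. 395.] ctr [ 21. -10.] L [54. 70.] ang 3.5
[267. 401.] ctr [ 4. 87.] L [ 27. 110.] ang 4.9
[418. 398.] ctr [  11. -373.] L [ 90. 131.] ang 2.5
[539. 335.] ctr [ 200. -754.] L [ 26. 150.] ang 2.0
[127. 277.] ctr [378. 520.] L [ 35. 176.] ang 71.7
[265. 259.] ctr [432.  94.] L [157.  23.] ang 92.5
[269. 236.] ctr [506.  81.] L [159.  23.] ang 95.1
[271. 215.] ctr [571.  75.] L [ 23. 158.] ang 87.6
[417. 224.] ctr [ 543. -385.] L [127. 126.] ang 90.0
[165. 202.] ctr [611. 409.] L [44. 28.] ang 106.2
[182. 201.] ctr [616. 354.] L [21. 43.] ang 13.2
[267. 192.] ctr [644.  87.] L [158.  19.] ang 90.0
[326. 197.] ctr [ 627. -100.] L [ 30. 141.] ang 6.4
[368. 210.] ctr [ 589. -229.] L [ 30. 238.] ang 8.0
[250. 151.] ctr [776. 143.] L [118. 116.] ang 90.1
[310.  50.] ctr [1112.  -55.] L [1635.  335.] ang 90.2
restA [416. 392.]
restB [440. 283.]
dial [ 540. -373.]
lane TL [712. -60.]
lane TR [ 718. -242.]
lane BL [465. -73.]
lane BR [ 474. -253.]
oil [ 718. -315.]
wheel [775. 142.]
```

```bash
python3 -m inch '[[[0,0,0],[44,17,5],60],[[0,0,0],[44,17,5],60],[[0,0,0],[44,17,5],60],[[0,0,0],[44,17,5],60],[[0,0,0],[44,17,5],60],[[0,0,0],[44,17,5],60],[[0,0,0],[44,17,5],60],[[0,0,0],[44,17,0],60]]'
python3 - <<'E'
from h import *
st(); im,s=snap('wrist','w1.png')
E
```

```text
time: 0.9
tcp_pos: [0.4836, -0.3718, 0.2622]
orientation: [0.992, 0.125, 0.0, 0.0]
ft_force: [-0.4, -1.2, -1.0]
gripper_width: 0.0599
t 0.9 tcp [ 483.6 -371.8  262.2] yaxis deg -75.7 z [ 0.    -0.001 -1.   ] F [-0.4 -1.2 -1. ] M [-0.08  0.   -0.05] w 59.9 j [-0.78  0.48  1.21 -0.    1.45  0.54]
```

View pics/w1.png

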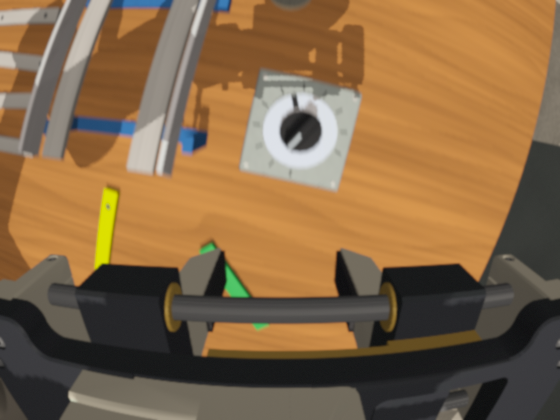

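Dial disc is at about (300,131), the marker at about (296,102) and the white pointer towards (291,143). I'll crop to confirm.

Run:
```python
from h import *
im=cv2.imread('pics/w1.png'); c=im[80:180,250:350]; cv2.imwrite('pics/w1c.png',cv2.resize(c,None,fx=6,fy=6,interpolation=cv2.INTER_CUBIC))
```

```text
(no output)
```

View pics/w1c.png

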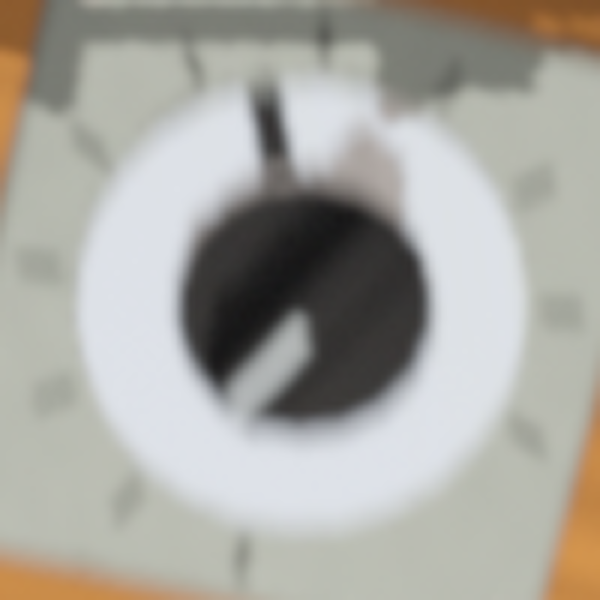

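Crop: ring centre (303,303), marker stroke from (262,85) to (280,180), pointer from (305,325) to (235,412).

Run:
```python
from h import *
im=cv2.imread('pics/w1.png')
s=dict(tcp_pos=[.4836,-.3718,.2622],orientation=[.992,.125,0,0])
f=lambda c:(250+c[0]/6-.4,80+c[1]/6-.4)
P=lambda c,z:onz('wrist',f(c),z,s)[:2]*1000
for z in(.022,.026): print(z,P((303,303),z),P((262,85),z),P((280,180),z), 'ring diam',np.linalg.norm(P((78,303),z)-P((528,303),z)))
for c in((305,325),(235,412)): print(P(c,.0625))
c=P((303,303),.023)
m=P((262,85),.023)-c; p=P((235,412),.0625)-P((305,325),.0625); q=P((235,412),.0625)-c
print([np.degrees(np.arctan2(v[1],v[0])) for v in(m,p,q)],np.hypot(*m),np.hypot(*q))
print('disc',P((305,305),.0325))
# panel square at z .02
hsv=cv2.cvtColor(im,cv2.COLOR_BGR2HSV)
for uv in((263,68),(361,93),(339,190),(240,167)): print(np.round(onz('wrist',uv,.02,s)[:2]*1000,1))
```

```text
0.022 [ 546.31710563 -381.06079746] [ 587.183558   -361.81118833] [ 569.37894073 -370.17798668] ring diam 91.56940214202287
0.026 [ 546.50147091 -380.76189894] [ 586.95626122 -361.70619786] [ 569.33099608 -369.98871452] ring diam 90.64699153631604
[ 544.36916271 -379.4273737 ]
[ 525.58249464 -371.17095175]
[np.float64(25.222168306456506), np.float64(156.27532570704773), np.float64(154.71774277865666)] 45.05939870393627 22.98204060210747
disc [ 546.51800559 -380.75982099]
[ 609.2 -318.7]
[ 611.7 -441.7]
[ 485.9 -449.3]
[ 483.3 -320.5]
```

```bash
python3 -m inch '[[[0,0,0.149],[8,-1,0],40],[[0,0,0.149],[8,-1,0],40],[[0,0,0.149],[8,-1,0],40],[[0,0,0.149],[8,-1,0],40],[[0,0,0.149],[8,-1,0],40],[[0,0,0.149],[8,-1,0],40],[[0,0,0.149],[8,-1,0],40],[[0,0,0.149],[7,-2,0],40]]' >/dev/null
python3 -m inch '[[[0,0,0.149],[0,0,-15],40],[[0,0,0.149],[0,0,-15],40],[[0,0,0.149],[0,0,-15],40],[[0,0,0.149],[0,0,-15],40],[[0,0,0.149],[0,0,-15],40],[[0,0,0.149],[0,0,-15],40],[[0,0,0.149],[0,0,-15],40],[[0,0,0.149],[0,0,-10],40]]' >/dev/null
python3 - <<'E'
from h import *
st(); im,s=snap('wrist','w2.png')
E
```

```text
t 2.55 tcp [ 544.2 -381.2  144.8] yaxis deg 61.3 z [-0.002  0.002 -1.   ] F [0.6 0.6 0. ] M [ 0.03 -0.16  0.03] w 39.9 j [-0.73  0.67  1.21  0.    1.27 -1.8 ]
```

View pics/w2.png

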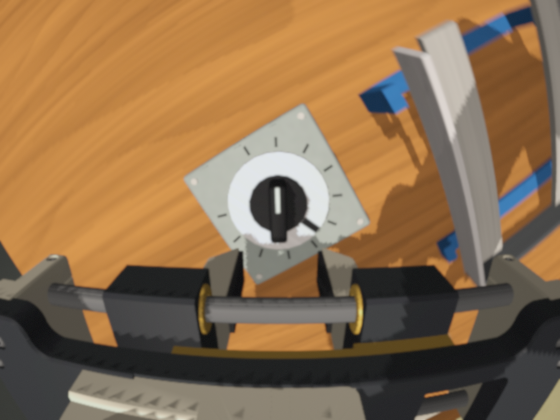

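Dial centre (278,201), white pointer (278,187)-(277,213), marker stroke (305,221)-(318,230).

Run:
```python
from h import *
im=cv2.imread('pics/w2.png'); s=manip.read_state()
P=lambda c,z:onz('wrist',c,z,s)[:2]*1000
hsv=cv2.cvtColor(im,cv2.COLOR_BGR2HSV)
def comps(m,lo):
    n,l,S,C=cv2.connectedComponentsWithStats(m.astype(np.uint8))
    return [(k,S[k],C[k],l==k) for k in range(1,n) if S[k,4]>lo]
roi=np.zeros(im.shape[:2],bool); roi[148:252,225:332]=1
ring=(im.min(2)>195)&roi
for k,S,C,mm in comps(ring,20): print('bright',S,C)
R0=max(comps(ring,20),key=lambda a:a[1][4])[3].astype(np.uint8)
c,_=cv2.findContours(R0,0,2); h=cv2.convexHull(max(c,key=len)); e=cv2.fitEllipse(h); print('ell',e, P(e[0],.022))
dark=(im.max(2)<60)&roi
for k,S,C,mm in comps(dark,15): 
    y,x=np.nonzero(mm);print('dark',S,C,cv2.minAreaRect(np.c_[x,y].astype(np.float32)))
cen=P(e[0],.022)
for uv in((304,221),(318,230.5)): v=P(uv,.022)-cen; print('mark',np.degrees(np.arctan2(v[1],v[0])),np.hypot(*v))
t,b=P((278,186),.0625),P((277,212),.0625); v=t-b; print('ptr',t,b,np.degrees(np.arctan2(v[1],v[0])))
t,b=P((278,182),.0625),P((279,236),.0625); v=t-b; print('bar',t,b,(t+b)/2,np.degrees(np.arctan2(v[1],v[0])),np.hypot(*v))
```

```text
bright [ 227  152  102   92 4043] [274.61439525 189.24486767]
bright [276 189   3  23  65] [277.06153846 199.41538462]
bright [297 224  17  12 131] [303.50381679 230.79389313]
ell ((277.6382751464844, 198.9354248046875), (94.43538665771484, 101.98713684082031), 89.8826904296875) [ 539.31777587 -380.36061116]
dark [ 251  177   55   65 2223] [278.41565452 206.15069726] ((278.5000305175781, 206.00001525878906), (57.27565002441406, 55.86143493652344), 45.0)
dark [304 220  13  10  45] [309.66666667 224.46666667] ((309.82000732421875, 224.74000549316406), (15.0, 3.0), 36.869895935058594)
mark 20.707737621364874 31.69645528447217
mark 22.650356805272036 47.789220995562545
ptr [ 520.83888068 -369.78467299] [ 538.51049422 -380.2105083 ] 149.4603972769155
bar [ 518.12932361 -368.32073762] [ 556.73055836 -388.29598604] [ 537.42994098 -378.30836183] 152.63947783828706 43.46338543367632
```

```bash
python3 -m inch '[[[0,0,0.02],[0,0,-30],40],[[0,0,0],[0,0,-30],40],[[0,0,0],[0,0,-25],40],[[0,0,0],[0,0,-18],40],[[0,0,0],[0,0,0],0],[[0,0,0],[0,0,0],0],[[0,0,0],[0,0,0],0],[[0,0,0],[0,0,0],0]]'
python3 - <<'E'
from h import *
st(); im,s=snap('wrist','w3.png')
E
```

```text
time: 3.4
tcp_pos: [0.5449, -0.3835, 0.0454]
orientation: [0.242, 0.97, -0.002, 0.001]
ft_force: [-0.0, 0.5, 1.2]
gripper_width: 0.0138
t 3.4 tcp [ 544.9 -383.5   45.4] yaxis deg 62.0 z [ 0.001 -0.004 -1.   ] F [-0.   0.5  1.2] M [ 0.37 -0.32  0.04] w 13.8 j [-0.73  0.77  1.31 -0.    1.06 -1.81]
```

```bash
python3 -m inch '[[[0,0,-0.14],[0,0,0],0],[[0,0,-0.14],[0,0,0],0],[[0,0,-0.14],[0,0,0],0],[[0,0,-0.14],[0,0,0],0],[[0,0,-0.14],[0,0,0],0],[[0,0,-0.14],[0,0,0],0],[[0,0,-0.14],[0,0,0],0],[[0,0,-0.14],[0,0,0],0]]' |tail -2
python3 -m inch '[[[0,0,-0.14],[0,0,0],0],[[0,0,-0.14],[0,0,0],0],[[0,0,-0.14],[0,0,0],0],[[0,0,-0.14],[0,0,0],0],[[0,0,-0.14],[0,0,0],0],[[0,0,-0.14],[0,0,0],0],[[0,0,-0.14],[0,0,0],0],[[0,0,-0.12],[0,0,0],0]]'
python3 - <<'E'
from h import *
st()
E
python3 -m inch '[[[0,0,0],[0,0,0],0],[[0,0,0],[0,0,0],0],[[0,0,0],[0,0,0],40],[[0,0,0],[0,0,0],40],[[0,0,0],[0,0,0],40],[[0,0,0],[0,0,30],40],[[0,0,0],[-20,-8,40],40],[[0,0,0],[-30,-14,40],40]]'
python3 - <<'E'
from h import *
st(); im,s=snap('wrist','w4.png'); cv2.imwrite('pics/w4c.png',cv2.resize(im[90:250,190:370],None,fx=3.5,fy=3.5,interpolation=cv2.INTER_CUBIC))
E
```

```text
ft_force: [-10.3, -8.1, 4.1]
gripper_width: 0.0142
time: 5.05
tcp_pos: [0.5403, -0.3835, 0.0454]
orientation: [0.977, 0.212, -0.004, -0.0]
ft_force: [-18.4, -3.8, 10.7]
gripper_width: 0.0138
t 5.05 tcp [ 540.3 -383.5   45.4] yaxis deg -65.5 z [-0.008 -0.001 -1.   ] F [-18.4  -3.8  10.7] M [-0.61  3.38  0.07] w 13.8 j [-0.73  0.76  1.31 -0.01  1.07  0.42]
time: 5.85
tcp_pos: [0.4969, -0.4021, 0.1532]
orientation: [0.976, 0.217, 0.0, -0.0]
ft_force: [-0.1, -1.0, 1.2]
gripper_width: 0.04
t 5.85 tcp [ 496.9 -402.1  153.2] yaxis deg -65.0 z [ 0.  0. -1.] F [-0.1 -1.   1.2] M [-0.06 -0.03 -0.02] w 40.0 j [-0.8   0.61  1.29  0.    1.24  0.33]
```

View pics/w4c.png

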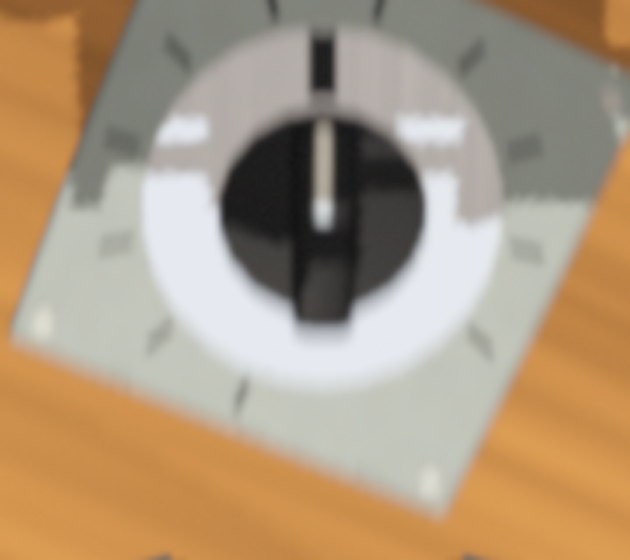

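The pointer lines up with the marker, so the dial is done. Next I'll look at the lane and the blanks from above.

```bash
python3 -m inch '[[[0,0,0.147],[0,0,49],40],[[0,0,0.147],[0,0,49],40],[[0,0,0.147],[0,0,49],40],[[0,0,0.147],[0,48,0],40],[[0,0,0.147],[0,48,0],40],[[0,0,0.147],[0,48,0],40],[[0,0,0.147],[0,48,0],40],[[0,0,0.147],[0,48,0],40]]' |tail -1
python3 -m inch '[[[0,0,0],[20,48,0],40],[[0,0,0],[20,48,0],40],[[0,0,0],[20,0,0],40],[[0,0,0],[10,0,0],40],[[0,0,0],[0,0,0],40],[[0,0,0],[0,0,0],40],[[0,0,0],[0,0,0],40],[[0,0,0],[0,0,0],40]]' |tail -1
python3 - <<'E'
from h import *
import json
st(); im,s=snap('wrist','w5.png'); json.dump({k:list(s[k]) for k in('tcp_pos','orientation')},open('w5.json','w'))
E
python3 -m inch '[[[0,0,0],[0,48,0],40],[[0,0,0],[0,48,0],40],[[0,0,0],[0,48,0],40],[[0,0,0],[0,46,0],40],[[0,0,0],[0,0,0],40],[[0,0,0],[0,0,0],40],[[0,0,0],[0,0,0],40],[[0,0,0],[0,0,0],40]]' |tail -1
python3 - <<'E'
from h import *
import json
st(); im,s=snap('wrist','w6.png'); json.dump({k:list(s[k]) for k in('tcp_pos','orientation')},open('w6.json','w'))
E
```

```text
gripper_width: 0.0399
gripper_width: 0.04
t 7.5 tcp [563.9 -71.7 299.5] yaxis deg 2.2 z [ 0. -0. -1.] F [-0.1 -0.  -0.3] M [-0.01 -0.07  0.01] w 40.0 j [-0.26  0.38  1.27  0.    1.49 -0.3 ]
gripper_width: 0.04
t 8.35 tcp [564.5 117.5 299.3] yaxis deg 2.1 z [ 0. -0. -1.] F [ 0.2  0.  -0.6] M [-0.01 -0.11  0.03] w 40.0 j [ 0.07  0.4   1.24 -0.    1.5   0.04]
```

View pics/w5.png

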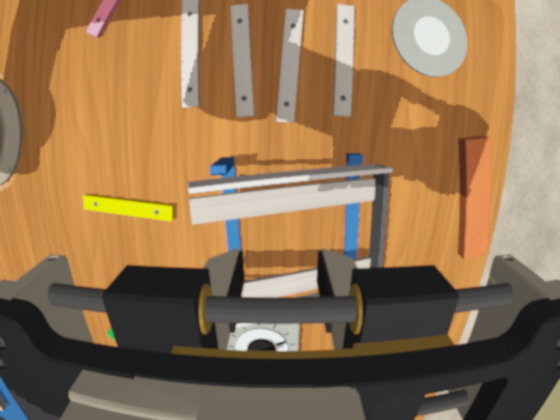

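View pics/w6.png

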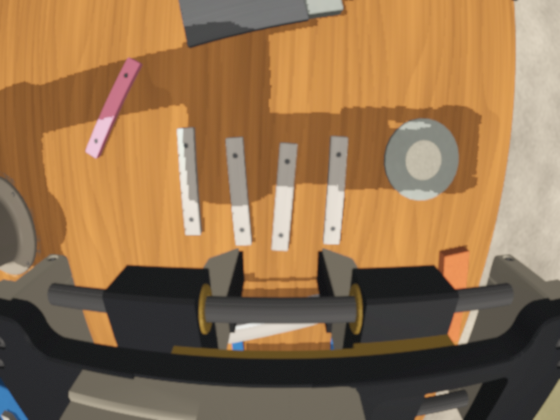

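Wrist views: blank dots in w6 are A (186,146)/(192,219), B (235,156)/(242,230), C (287,161)/(281,235) and D (338,154)/(333,228). In w5 the lane's left rail runs from (192,223) to (377,199), with the stop at the right.

Run:
```python
from h import *
import json
s5=json.load(open('w5.json'));s6=json.load(open('w6.json'))
im6=cv2.imread('pics/w6.png'); g=cv2.cvtColor(im6,6).astype(float)
def dot(uv):
    x,y=uv; p=g[y-5:y+6,x-5:x+6]; w=np.clip(np.median(p)-20-p,0,None); yy,xx=np.mgrid[-5:6,-5:6]
    return (x+(w*xx).sum()/w.sum(),y+(w*yy).sum()/w.sum())
for n,a,b in(('A',(186,146),(192,219)),('B',(235,156),(242,230)),('C',(287,161),(281,235)),('D',(338,154),(333,228))):
    p,q=[onz('wrist',dot(k),.012,s6)[:2]*1000 for k in(a,b)]; v=p-q
    print(n,np.round((p+q)/2,1),'sep',round(np.hypot(*v),1),'ang',round(np.degrees(np.arctan2(v[1],v[0])),1))
# lane wrist
sn,cs=np.sin(np.radians(18)),np.cos(np.radians(18))
zn=.035+.245*sn
for nm,uv,z in(('Lin near',(192,223),zn),('Lout near',(190,199),zn),('Lin far',(377,199),.035),('Lout far',(375,180),.035)):
    print(nm,np.round(onz('wrist',uv,z,s5)[:2]*1000,1))
im=cv2.imread('pics/top0.png'); hsv=cv2.cvtColor(im,cv2.COLOR_BGR2HSV)
m=((hsv[...,1]<60)&(hsv[...,2]>150)).astype(np.uint8)
for x0,x1 in((355,389),(314,345)):
    k=np.zeros_like(m);k[160:255,x0:x1]=m[160:255,x0:x1]
    c=max(cv2.findContours(k,0,2)[0],key=cv2.contourArea); b=cv2.boxPoints(cv2.minAreaRect(c)); b=b[np.argsort(b[:,1])]
    for i,p in enumerate(b): print(np.round(p,1),np.round(onz('top',p,.035 if i<2 else zn)[:2]*1000,1))
crop=im[155:260,300:450]; cv2.imwrite('pics/tc.png',cv2.resize(crop,None,fx=5,fy=5,interpolation=cv2.INTER_CUBIC))
```

```text
A [433.8  94. ] sep 109.8 ang 92.1
B [507.   80.8] sep 109.7 ang 95.2
C [571.9  74.7] sep 109.6 ang 87.5
D [645.5  87.7] sep 109.6 ang 90.3
Lin near [ 464.4 -119. ]
Lout near [463.4 -90.1]
Lin far [ 700.5 -102.4]
Lout far [694.4 -75.7]
[366.3 171.7] [ 704.8 -223.2]
[356.9 173.2] [ 700.  -193.5]
[378.2 246. ] [ 471.1 -238.6]
[368.8 247.5] [ 466.7 -210.8]
[328.2 174.8] [ 694.7 -103.8]
[318.8 176. ] [691.  -74.2]
[333.7 218.9] [ 550.5 -109.3]
[324.3 220.1] [547.1 -81.4]
```

View pics/tc.png

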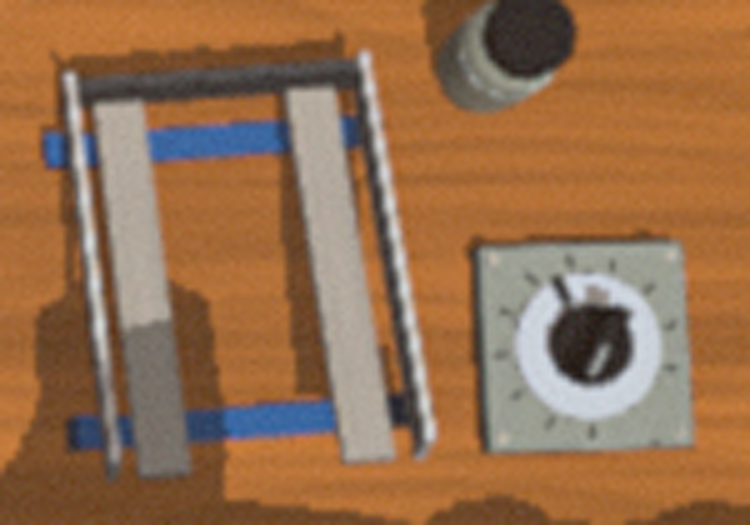

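```bash
python3 -m inch '[[[0,0,0],[-6,33,0],40],[[0,0,0],[-6,33,0],40],[[0,0,0],[-6,33,0],40],[[0,0,0],[-6,33,0],40],[[0,0,0],[0,0,0],40],[[0,0,0],[0,0,0],40],[[0,0,0],[0,0,0],40],[[0,0,0],[0,0,0],40]]' |tail -1
python3 - <<'E'
from h import *
import json
st(); im,s=snap('wrist','w7.png'); json.dump({k:list(s[k]) for k in('tcp_pos','orientation')},open('w7.json','w'))
a=im[0:270,60:480]; b=cv2.imread('pics/side0.png')[255:340,165:265]
o=np.zeros((590,800,3),np.uint8); a=cv2.resize(a,(700,450)); o[:450,:700]=a; 
cv2.imwrite('pics/w7c.png',o[:450,:700]); cv2.imwrite('pics/sc.png',cv2.resize(b,None,fx=7,fy=7,interpolation=cv2.INTER_CUBIC))
E
```

```text
gripper_width: 0.0401
t 9.2 tcp [540.9 249.7 299.3] yaxis deg 2.1 z [ 0. -0. -1.] F [ 1.1 -0.8 -0. ] M [-0.05 -0.11 -0.01] w 40.1 j [ 0.3   0.44  1.18 -0.    1.52  0.27]
```

View pics/w7c.png

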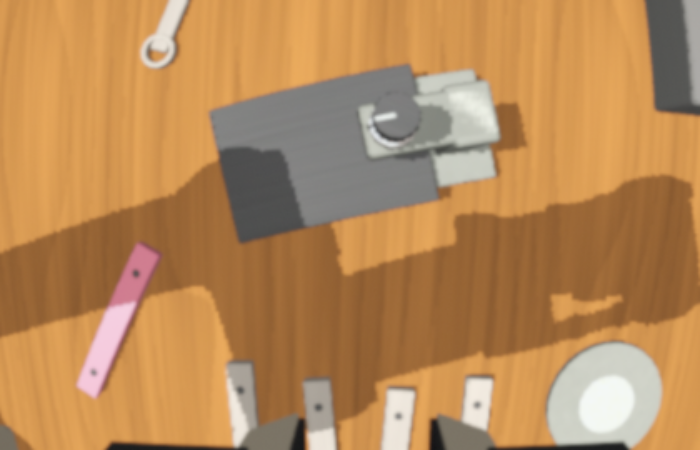

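View pics/sc.png

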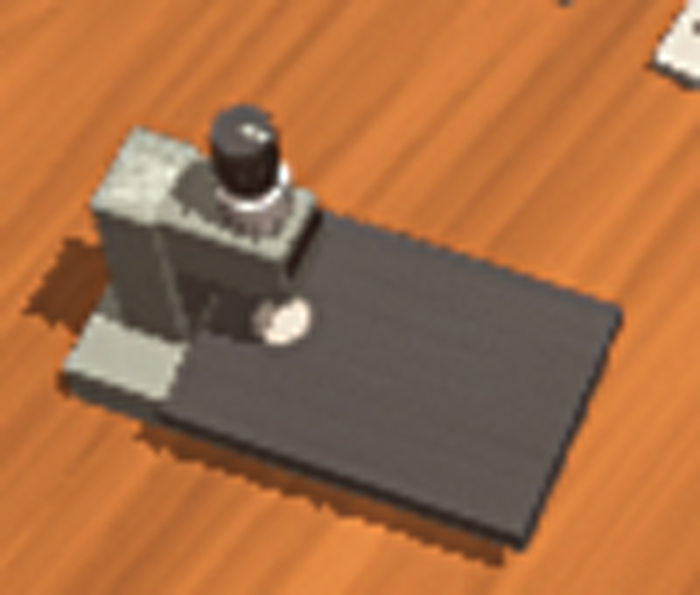

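Gauge in the w7 crop: rest corners (211,110), (240,241), (437,199), (410,65), cap top (396,116). In the side crop the cap top is at (245,125).

Run:
```python
from h import *
import json
s=json.load(open('w7.json'))
f=lambda c:(60+c[0]*.6-.2,c[1]*.6-.2)
C=[onz('wrist',f(c),.04,s)[:2]*1000 for c in((211,110),(240,241),(437,199),(410,65))]
print(np.round(C,1),[round(np.linalg.norm(C[i]-C[i-1]),1) for i in range(4)])
fr=(C[0]+C[1])/2; bk=(C[2]+C[3])/2; 
for v in(C[2]-C[1],C[3]-C[0],bk-fr): print('yaw',np.degrees(np.arctan2(v[1],v[0])))
u=(bk-fr)/np.linalg.norm(bk-fr); print('spindle from rest',(fr+bk)/2+50*u)
print('cap wrist',onz('wrist',f((396,116)),.184,s)*1000,'cap side',onz('side',(165+245/7-.5,255+125/7-.5),.184)*1000)
# top pic rest corners
for p in((166.5,265.5),(203,257)): print('top rest',onz('top',p,.04)*1000)
o1,d1=ray('wrist',f((396,116)),s); o2,d2=ray('side',(165+245/7-.5,255+125/7-.5))
t=np.linalg.lstsq(np.c_[d1,-d2],o2-o1,rcond=None)[0]; print((o1+t[0]*d1)*1000,(o2+t[1]*d2)*1000)
```

```text
[[416.2 389.2]
 [441.1 285.3]
 [592.4 322.5]
 [567.5 425.8]] [np.float64(155.6), np.float64(106.8), np.float64(155.8), np.float64(106.3)]
yaw 13.807681325535297
yaw 13.623264311897406
yaw 13.715514585448677
spindle from rest [552.85851397 367.55850536]
cap wrist [551.58537232 366.63380693 184.        ] cap side [551.48903559 363.66801854 184.        ]
top rest [414.12072339 393.5260517   40.        ]
top rest [439.78628306 282.71058921  40.        ]
[551.42997268 366.2198254  187.28058681] [549.93701242 364.98729102 187.05433096]
```

```bash
python3 -m inch '[[[0,0,0],[-18,-22,-15],40],[[0,0,0],[-18,-22,-30],40],[[0,0,0],[-18,-22,-35],40],[[0,0,0],[-18,-22,-35],40],[[0,0,0],[-18,-22,-35],40],[[0,0,0],[-18,-21,-35],40],[[0,0,0],[0,0,-35],40],[[0,0,0],[0,0,-20],40]]' |tail -1
python3 - <<'E'
from h import *
st()
E
```

```text
gripper_width: 0.0398
t 10.05 tcp [431.  118.7  57.5] yaxis deg 2.1 z [-0.002 -0.    -1.   ] F [0.2 0.3 0.7] M [-0.03 -0.1  -0.01] w 39.8 j [ 0.1   0.43  1.95 -0.    0.76  0.06]
```

```bash
python3 -m inch '[[[0,0,0],[2,0,-20],40],[[0,0,0],[0,0,-20],40],[[0,0,0],[0,0,-10],40],[[0,0,0],[0,0,-4],40],[[0,0,0],[0,0,0],40],[[0,0,0],[0,0,0],40],[[0,0,0],[0,0,0],40],[[0,0,0],[0,0,0],40]]' |tail -1
python3 - <<'E'
from h import *
st()
E
```

```text
gripper_width: 0.0401
t 10.85 tcp [434.8 120.2   5.9] yaxis deg 2.2 z [ 0.001  0.    -1.   ] F [ 0.6  0.9 -0.5] M [-0.02 -0.08  0.05] w 40.1 j [ 0.1   0.54  1.98 -0.    0.63  0.06]
```

```bash
python3 -m inch '[[[0,0,0],[0,0,-2.5],40],[[0,0,0],[0,0,0],0],[[0,0,0],[0,0,0],0],[[0,0,0],[0,0,0],0],[[0,0,0],[0,0,0],0],[[0,0,0],[0,0,30],0],[[0,0,0],[0,0,35],0],[[0,0,0],[0,0,35],0]]' |tail -1
python3 -m inch '[[[0,0,0.147],[-2,20,0],0],[[0,0,0.148],[-2,20,0],0],[[0,0,0.148],[-2,20,0],0],[[0,0,0.148],[-2,20,0],0],[[0,0,0.148],[-2,20,0],0],[[0,0,0.148],[-2,20,0],0],[[0,0,0.148],[-2,20,0],0],[[0,0,0.148],[-2,20,0],0]]' |tail -1
python3 -m inch '[[[0,0,0.148],[-1,12,0],0],[[0,0,0.148],[-1,12,0],0],[[0,0,0.148],[-1,12,0],0],[[0,0,0.148],[-1,12,0],0],[[0,0,0],[0,0,0],0],[[0,0,0],[0,0,0],0],[[0,0,0],[0,0,0],0],[[0,0,0],[0,0,0],0]]' |tail -1
python3 - <<'E'
from h import *
st(); snap('wrist','w8.png')
E
```

```text
gripper_width: 0.0236
gripper_width: 0.0234
gripper_width: 0.0236
t 13.25 tcp [414.4 327.5 102.7] yaxis deg 103.8 z [-0. -0. -1.] F [-0.5  0.3 -2.6] M [ 0.06 -0.16  0.03] w 23.6 j [ 0.52  0.48  1.68 -0.    0.98 -1.29]
```

```bash
python3 -m inch '[[[0,0,0],[-1,5,-15],0],[[0,0,0],[0,0,-15],0],[[0,0,0],[0,0,-15],0],[[0,0,0],[0,0,-9],0],[[0,0,0],[0,0,0],0],[[0,0,0],[0,0,0],0],[[0,0,0],[0,0,0],0],[[0,0,0],[0,0,0],0]]' |tail -1
python3 - <<'E'
from h import *
st(); im,s=snap('side','s1.png'); cv2.imwrite('pics/s1c.png',cv2.resize(im[230:370,150:330],None,fx=4,fy=4,interpolation=cv2.INTER_CUBIC))
E
```

```text
gripper_width: 0.0239
t 14.1 tcp [413.8 333.3  49.5] yaxis deg 103.9 z [ 0.001  0.001 -1.   ] F [-0.1 -1.  -3. ] M [ 0.08 -0.08  0.01] w 23.9 j [ 0.53  0.56  1.73  0.    0.85 -1.28]
```

View pics/s1c.png

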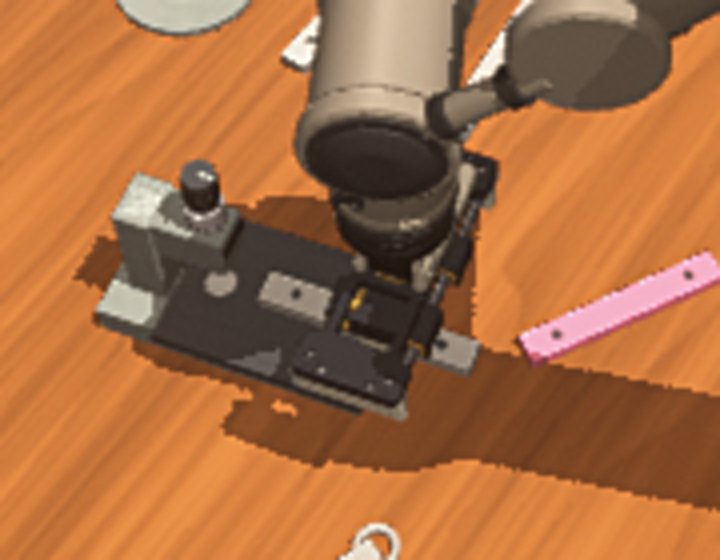

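Side view: the blank (crop dots (297,294) and (442,346)) lies over the rest, pointing at the anvil disc (220,283). I'll slide it in.

```bash
python3 -m inch '[[[0,0,0],[0,0,-3],0],[[0,0,0],[11,3,0],0],[[0,0,0],[12,3,0],0],[[0,0,0],[12,3,0],0],[[0,0,0],[12,3,0],0],[[0,0,0],[11,2,0],0],[[0,0,0],[0,0,0],0],[[0,0,0],[0,0,0],0]]' |tail -1
python3 - <<'E'
from h import *
st()
E
```

```text
gripper_width: 0.0233
t 14.95 tcp [470.9 346.9  45.4] yaxis deg 103.9 z [-0.001 -0.    -1.   ] F [-0.4 -1.  -2.8] M [ 0.12 -0.08  0.07] w 23.3 j [ 0.5   0.64  1.57  0.    0.93 -1.31]
```

```bash
python3 -m inch '[[[0,0,0],[0,0,-1.5],0],[[0,0,0],[0,0,-0.5],0],[[0,0,0],[0,0,0],0],[[0,0,0],[0,0,0],40],[[0,0,0],[0,0,0],40],[[0,0,0],[0,0,0],40],[[0,0,0],[0,0,2],40],[[0,0,0],[0,0,15],40]]'
python3 -m inch '[[[0,0,0],[-15,-4,20],40],[[0,0,0],[-20,-5,45],40],[[0,0,0],[-20,-5,45],40],[[0,0,0],[-10,-2,45],40],[[0,0,0],[0,0,45],40],[[0,0,0],[0,0,0],40],[[0,0,0],[0,0,0],40],[[0,0,0],[0,0,0],40]]' |tail -1
python3 - <<'E'
from h import *
st(); im,s=snap('side','s2.png'); snap('top','t2.png'); cv2.imwrite('pics/s2c.png',cv2.resize(im[250:350,160:280],None,fx=5,fy=5,interpolation=cv2.INTER_CUBIC))
E
```

```text
time: 15.75
tcp_pos: [0.4704, 0.3465, 0.0596]
orientation: [-0.121, 0.993, -0.001, -0.002]
ft_force: [0.0, -0.3, 0.7]
gripper_width: 0.0398
gripper_width: 0.0403
t 16.55 tcp [405.9 330.7 259.5] yaxis deg 103.9 z [-0.002 -0.001 -1.   ] F [-0.5 -0.6  0.7] M [ 0.13 -0.15  0.04] w 40.3 j [ 0.54  0.32  1.47  0.    1.36 -1.28]
```

View pics/s2c.png

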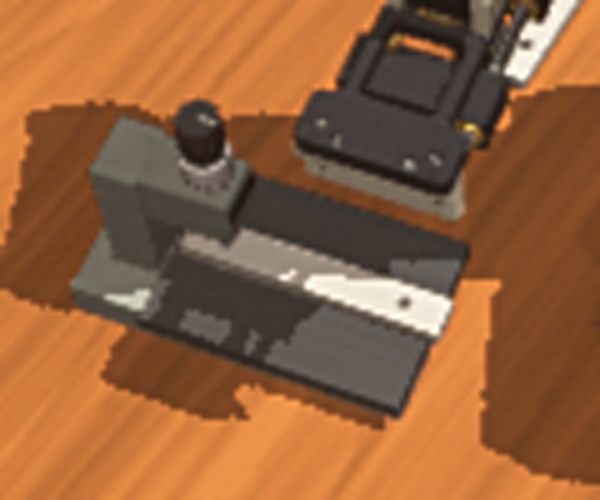

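```bash
python3 - <<'E'
from h import *
d=onz('side',(240.4,309.9),.052)[:2]*1000-[552,366.3]; u=np.array([.9716,.2368]); n=np.array([-.2368,.9716]); print('dot gauge xy',d@u,d@n)
E
python3 -m inch '[[[0,0,0.13],[20,5,-2],50],[[0,0,0.13],[20,5,-2],50],[[0,0,0.13],[20,5,-2],50],[[0,0,0.13],[20,5,-2],50],[[0,0,0.13],[20,5,0],50],[[0,0,0.13],[20,5,0],50],[[0,0,0.13],[20,5,0],50],[[0,0,0],[6,0,0],50]]' |tail -1
python3 - <<'E'
from h import *
st()
E
```

```text
dot gauge xy -111.66035401258192 -1.5811594889671898
gripper_width: 0.05
t 17.45 tcp [553.5 365.9 250.3] yaxis deg 156.1 z [-0.003 -0.001 -1.   ] F [-1.   0.3 -0.5] M [ 0.17 -0.06  0.03] w 50.0 j [ 0.47  0.6   1.04 -0.    1.5  -2.26]
```

```bash
python3 -m inch '[[[0,0,0],[-1,0,-25],50],[[0,0,0],[0,0,-25],50],[[0,0,0],[0,0,-25],50],[[0,0,0],[0,0,-12],50],[[0,0,0],[0,0,-4],50],[[0,0,0],[0,0,0],50],[[0,0,0],[0,0,0],50],[[0,0,0],[0,0,0],50]]' |tail -1
python3 - <<'E'
from h import *
st()
E
python3 -m inch '[[[0,0,0],[0,0,0],0],[[0,0,0],[0,0,0],0],[[0,0,0],[0,0,0],0],[[0,0,0],[0,0,0],0],[[0,0,0],[0,0,0],0],[[0,0,0],[0,0,0],0],[[0,0,0],[0,0,0],0],[[0,0,0],[0,0,0],0]]'
python3 - <<'E'
from h import *
st()
E
```

```text
gripper_width: 0.0501
t 18.25 tcp [551.9 366.4 163.2] yaxis deg 156.1 z [ 0.002  0.001 -1.   ] F [ 0.3 -0.1  0.9] M [ 0.11 -0.12 -0.03] w 50.1 j [ 0.47  0.64  1.2   0.    1.3  -2.25]
time: 19.05
tcp_pos: [0.5508, 0.3664, 0.1619]
orientation: [-0.545, 0.838, 0.0, -0.0]
ft_force: [-4.0, 2.1, 2.9]
gripper_width: 0.0233
t 19.05 tcp [550.8 366.4 161.9] yaxis deg 156.1 z [-0.001  0.    -1.   ] F [-4.   2.1  2.9] M [0.35 0.8  0.04] w 23.3 j [ 0.47  0.65  1.2   0.    1.3  -2.25]
```

```bash
for i in 1; do :; done
python3 -m inch '[[[0,0,-0.14],[0,0,0],0],[[0,0,-0.14],[0,0,0],0],[[0,0,-0.14],[0,0,0],0],[[0,0,-0.14],[0,0,0],0],[[0,0,-0.14],[0,0,0],0],[[0,0,-0.14],[0,0,0],0],[[0,0,-0.14],[0,0,0],0],[[0,0,-0.14],[0,0,0],0]]' |tail -2
python3 -m inch '[[[0,0,-0.14],[0,0,0],0],[[0,0,-0.14],[0,0,0],0],[[0,0,-0.14],[0,0,0],0],[[0,0,-0.14],[0,0,0],0],[[0,0,-0.14],[0,0,0],0],[[0,0,-0.14],[0,0,0],0],[[0,0,-0.14],[0,0,0],0],[[0,0,-0.14],[0,0,0],0]]' |tail -2
python3 -c "from h import *;st()"
python3 -m inch '[[[0,0,-0.14],[0,0,0],0],[[0,0,-0.14],[0,0,0],0],[[0,0,-0.14],[0,0,0],0],[[0,0,-0.14],[0,0,0],0],[[0,0,-0.14],[0,0,0],0],[[0,0,-0.14],[0,0,0],0],[[0,0,-0.14],[0,0,0],0],[[0,0,-0.14],[0,0,0],0]]' |tail -2
python3 -c "from h import *;st()"
python3 -m inch '[[[0,0,-0.14],[0,0,0],0],[[0,0,-0.14],[0,0,0],0],[[0,0,-0.14],[0,0,0],0],[[0,0,-0.14],[0,0,0],0],[[0,0,-0.14],[0,0,0],0],[[0,0,0],[0,0,0],0],[[0,0,0],[0,0,0],0],[[0,0,0],[0,0,0],0]]' |tail -2
python3 -c "from h import *;st()"
```

```text
ft_force: [-7.8, 4.6, 2.9]
gripper_width: 0.023
ft_force: [-5.1, 7.7, 1.6]
gripper_width: 0.0233
t 20.65 tcp [550.7 368.4 161.9] yaxis deg 27.5 z [-0.     0.004 -1.   ] F [-5.1  7.7  1.6] M [ 1.44  0.73 -0.03] w 23.3 j [ 0.47  0.65  1.2   0.    1.3  -0.01]
ft_force: [-0.0, 8.1, -0.1]
gripper_width: 0.0231
t 21.45 tcp [551.8 368.4 162. ] yaxis deg -36.7 z [ 0.002  0.004 -1.   ] F [-0.   8.1 -0.1] M [1.47 0.17 0.02] w 23.1 j [0.47 0.65 1.2  0.   1.29 1.11]
ft_force: [1.1, 7.0, 0.5]
gripper_width: 0.023
t 22.25 tcp [552.4 367.8 162. ] yaxis deg -76.5 z [ 0.003  0.003 -1.   ] F [1.1 7.  0.5] M [ 1.27 -0.06  0.02] w 23.0 j [0.47 0.65 1.2  0.   1.29 1.81]
```

```bash
python3 -m inch '[[[0,0,0.145],[0,0,0],0],[[0,0,0.145],[0,0,0],0],[[0,0,0.145],[0,0,0],0],[[0,0,0.145],[0,0,0],0],[[0,0,0.145],[0,0,0],0],[[0,0,0.145],[0,0,0],0],[[0,0,0.145],[0,0,0],0],[[0,0,0.145],[0,0,0],0]]' |tail -2
python3 -m inch '[[[0,0,0.145],[0,0,0],0],[[0,0,0.145],[0,0,0],0],[[0,0,0.145],[0,0,0],0],[[0,0,0.145],[0,0,0],0],[[0,0,0.145],[0,0,0],0],[[0,0,0.145],[0,0,0],0],[[0,0,0.145],[0,0,0],0],[[0,0,0.145],[0,0,0],0]]' |tail -2
python3 -m inch '[[[0,0,0.145],[0,0,0],0],[[0,0,0.145],[0,0,0],0],[[0,0,0.145],[0,0,0],0],[[0,0,0.145],[0,0,0],0],[[0,0,0.145],[0,0,0],0],[[0,0,0.145],[0,0,0],0],[[0,0,0.145],[0,0,0],0],[[0,0,0.145],[0,0,0],0]]' |tail -2
python3 -m inch '[[[0,0,0.145],[0,0,0],0],[[0,0,0.145],[0,0,0],0],[[0,0,0.145],[0,0,0],0],[[0,0,0.145],[0,0,0],0],[[0,0,0],[0,0,0],0],[[0,0,0],[0,0,0],0],[[0,0,0],[0,0,0],0],[[0,0,0],[0,0,0],0]]' |tail -2
python3 -c "from h import *;st()"
python3 -m inch '[[[0,0,0],[0,0,0],50],[[0,0,0],[0,0,0],50],[[0,0,0],[0,0,0],50],[[0,0,0],[0,0,0],50],[[0,0,0],[0,0,25],50],[[0,0,0],[0,0,40],50],[[0,0,0],[0,0,40],50],[[0,0,-0.1],[-25,-6,0],50]]' |tail -2
python3 -c "from h import *;st()"
```

```text
ft_force: [-2.7, 8.7, 0.5]
gripper_width: 0.0232
ft_force: [-6.5, 7.1, 2.8]
gripper_width: 0.0234
ft_force: [-6.0, 2.6, 3.8]
gripper_width: 0.0233
ft_force: [-5.0, 1.4, 4.0]
gripper_width: 0.0233
t 25.45 tcp [550.9 366.4 161.9] yaxis deg 156.0 z [-0.001  0.    -1.   ] F [-5.   1.4  4. ] M [ 0.41  0.79 -0.02] w 23.3 j [ 0.47  0.65  1.2   0.    1.3  -2.25]
ft_force: [0.0, 0.2, 0.1]
gripper_width: 0.0504
t 26.25 tcp [530.8 361.2 273.2] yaxis deg 150.2 z [ 0.013  0.006 -1.   ] F [0.  0.2 0.1] M [ 0.15 -0.02 -0.03] w 50.4 j [ 0.48  0.53  1.1  -0.    1.5  -2.14]
```

```bash
python3 -m inch '[[[0,0,-0.135],[-10,-3,-8],40],[[0,0,-0.135],[-10,-3,-8],40],[[0,0,-0.135],[-10,-3,-8],40],[[0,0,-0.135],[-10,-3,-8],40],[[0,0,-0.135],[-10,-2,-8],40],[[0,0,-0.135],[-10,-2,-8],40],[[0,0,0],[0,0,-30],40],[[0,0,0],[0,0,-30],40]]' |tail -1
python3 -c "from h import *;st()"
python3 - <<'E'
from h import *
im,s=snap('side','s3.png'); cv2.imwrite('pics/s3c.png',cv2.resize(im[250:350,160:280],None,fx=5,fy=5,interpolation=cv2.INTER_CUBIC))
d=np.array([.9973,.0732]);yd=np.array([-.0732,.9973]);O=np.array([699,-148,35])
def deck(x,y,z): return O+x*np.r_[.951*d,-.309]+y*np.r_[yd,0]+z*np.r_[.309*d,.951]
for x,y in((-50,25),(-75,0),(-98,0),(-122,0)): print(x,np.round(deck(x,y,6)))
E
```

```text
gripper_width: 0.0397
t 27.05 tcp [466.8 344.3 158.9] yaxis deg 103.9 z [ 0.003  0.001 -1.   ] F [-0.1  0.4  0.3] M [ 0.09 -0.13 -0.01] w 39.7 j [ 0.5   0.5   1.47 -0.    1.17 -1.31]
-50 [ 652. -126.   56.]
-75 [ 630. -153.   64.]
-98 [ 608. -155.   71.]
-122 [ 585. -156.   78.]
```

```bash
python3 -m inch '[[[0,0,0],[4,2,-30],40],[[0,0,0],[0,0,-30],40],[[0,0,0],[0,0,-28],40],[[0,0,0],[0,0,-15],40],[[0,0,0],[0,0,-6],40],[[0,0,0],[0,0,-2],40],[[0,0,0],[0,0,0],40],[[0,0,0],[0,0,0],40]]' |tail -1
python3 -c "from h import *;st()"
```

```text
gripper_width: 0.0398
t 27.9 tcp [471.1 346.5  48.9] yaxis deg 103.9 z [ 0.002  0.001 -1.   ] F [1.  0.  0.4] M [ 0.07 -0.15  0.04] w 39.8 j [ 0.5   0.64  1.57  0.    0.93 -1.31]
```

View pics/s3c.png

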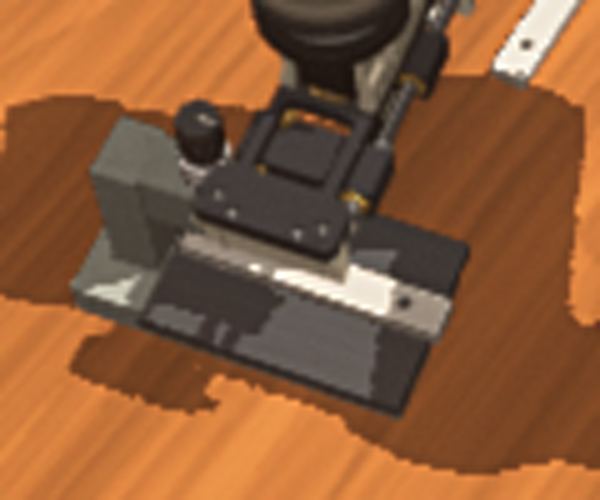

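```bash
python3 -m inch '[[[0,0,0],[0,0,-3],40],[[0,0,0],[0,0,-2],40],[[0,0,0],[0,0,0],0],[[0,0,0],[0,0,0],0],[[0,0,0],[0,0,0],0],[[0,0,0],[0,0,0],0],[[0,0,0],[0,0,2],0],[[0,0,0],[0,0,1.5],0]]' |tail -1
python3 -c "from h import *;st()"
python3 -m inch '[[[0,0,0],[-12,-3,0],0],[[0,0,0],[-20,-5,0],0],[[0,0,0],[-20,-5,0],0],[[0,0,0],[-16,-4,0],0],[[0,0,0],[0,0,30],0],[[0,0,0],[0,0,45],0],[[0,0,0],[0,0,45],0],[[0,0,0],[0,0,45],0]]' |tail -1
python3 -c "from h import *;st()"
```

```text
gripper_width: 0.0236
t 28.7 tcp [470.1 345.9  46.1] yaxis deg 103.9 z [-0.001 -0.    -1.   ] F [ 1.2 -0.4 -3. ] M [ 0.11 -0.08 -0.02] w 23.6 j [ 0.5   0.64  1.57  0.    0.93 -1.31]
gripper_width: 0.0235
t 29.5 tcp [401.9 328.8 213. ] yaxis deg 103.9 z [-0.001 -0.    -1.   ] F [ 0.3  0.4 -3.2] M [ 0.14 -0.13  0.03] w 23.5 j [ 0.54  0.34  1.56  0.    1.24 -1.28]
```

```bash
python3 -m inch '[[[0,0,-0.145],[20,-40,0],0],[[0,0,-0.145],[20,-40,0],0],[[0,0,-0.145],[20,-40,0],0],[[0,0,-0.145],[20,-40,0],0],[[0,0,-0.145],[20,-40,0],0],[[0,0,-0.145],[20,-40,0],0],[[0,0,-0.145],[20,-40,0],0],[[0,0,-0.145],[20,-40,0],0]]' |tail -1
python3 -m inch '[[[0,0,-0.145],[20,-34,0],0],[[0,0,-0.145],[20,-34,0],0],[[0,0,-0.145],[20,-34,0],0],[[0,0,-0.145],[20,-34,0],0],[[-0.0077,0.1045,0],[0,0,-20],0],[[-0.0077,0.1045,0],[0,0,-20],0],[[-0.0077,0.1045,0],[0,0,-20],0],[[0,0,0],[0,0,0],0]]' |tail -1
python3 -c "from h import *;st()"
```

```text
gripper_width: 0.0234
gripper_width: 0.0237
t 31.1 tcp [ 641.2 -125.8  142.9] yaxis deg 4.4 z [-0.321 -0.019 -0.947] F [-0.5  0.6 -4.7] M [ 0.12 -0.47 -0.02] w 23.7 j [-0.26  0.86  0.88 -0.1   1.71 -0.34]
```

```bash
python3 -m inch '[[[0,0,0],[8,0,-20],0],[[0,0,0],[2,0,-20],0],[[0,0,0],[0,0,-20],0],[[0,0,0],[0,0,-12],0],[[0,0,0],[0,0,-8],0],[[0,0,0],[0,0,-4],0],[[0,0,0],[0,0,0],0],[[0,0,0],[0,0,0],0]]' |tail -1
python3 - <<'E'
from h import *
st(); im,s=snap('side','s4.png')
E
```

```text
gripper_width: 0.0236
t 31.9 tcp [ 652.8 -127.    68.3] yaxis deg 4.2 z [-0.307 -0.023 -0.952] F [-0.2  0.4 -3. ] M [ 0.03 -0.4   0.  ] w 23.6 j [-0.26  0.93  0.93 -0.1   1.57 -0.32]
```

```bash
python3 -m inch '[[[0,0,0],[0,0,-3],0],[[0,0,0],[0,0,-3],0],[[0,0,0],[0,0,-2],0],[[0,0,0],[0,0,-2],0],[[0,0,0],[0,0,0],0],[[0,0,0],[0,0,0],0],[[0,0,0],[0,0,0],0],[[0,0,0],[0,0,0],0]]' |tail -1
python3 -c "from h import *;st()"
```

```text
gripper_width: 0.0238
t 32.75 tcp [ 652.5 -126.9   57.4] yaxis deg 4.2 z [-0.308 -0.023 -0.951] F [-0.5  0.1 -3.1] M [ 0.1  -0.41 -0.02] w 23.8 j [-0.26  0.94  0.94 -0.1   1.56 -0.32]
```

```bash
python3 -m inch '[[[0,0,0],[0,0,-1],0],[[0,0,0],[0,0,-1],0],[[0,0,0],[0,0,0],0],[[0,0,0],[0,0,0],0],[[0,0,0],[0,0,0],0],[[0,0,0],[0,0,0],0],[[0,0,0],[0,0,0],0],[[0,0,0],[0,0,0],0]]' |tail -1
python3 -c "from h import *;st()"
```

```text
gripper_width: 0.0238
t 33.55 tcp [ 652.4 -126.9   55.3] yaxis deg 4.2 z [-0.308 -0.023 -0.951] F [ 0.4  0.3 -2.5] M [ 0.04 -0.45  0.  ] w 23.8 j [-0.26  0.94  0.94 -0.1   1.55 -0.32]
```

```bash
python3 -m inch '[[[0,0,0],[0,0,0],38],[[0,0,0],[0,0,0],38],[[0,0,0],[0,0,0],38],[[0,0,0],[0,0,0],38],[[0,0,0],[3,0,10],38],[[0,0,0],[7,0,20],38],[[0,0,0],[10,0,40],38],[[0,0,0],[10,0,45],38]]' |tail -1
python3 -m inch '[[[0.0077,-0.1045,0],[-20,40,0],40],[[0.0077,-0.1045,0],[-20,40,0],40],[[0.0077,-0.1045,0],[-20,40,0],40],[[0,0,0],[-30,40,0],40],[[0,0,0],[-45,40,0],40],[[0,0,0],[-30,0,0],40],[[0,0,0],[0,0,0],40],[[0,0,0],[0,0,0],40]]' |tail -1
python3 - <<'E'
from h import *
st(); im,s=snap('side','s5.png');snap('top','t5.png');snap('wrist','w9.png'); a=cv2.resize(im[140:285,215:365],None,fx=2.6,fy=2.6,interpolation=cv2.INTER_CUBIC)
b=cv2.resize(cv2.imread('pics/t5.png')[155:275,230:400],None,fx=2.35,fy=2.35,interpolation=cv2.INTER_CUBIC)
h=max(a.shape[0],b.shape[0]); o=np.zeros((h,a.shape[1]+b.shape[1],3),np.uint8); o[:a.shape[0],:a.shape[1]]=a;o[:b.shape[0],a.shape[1]:]=b; print(o.shape); cv2.imwrite('pics/c5.png',o)
E
```

```text
gripper_width: 0.0378
gripper_width: 0.04
t 35.15 tcp [531.   58.  171.8] yaxis deg 4.3 z [-0.018 -0.003 -1.   ] F [ 1.1 -0.3 -0.1] M [-0.05 -0.15  0.02] w 40.0 j [-0.03  0.42  1.57 -0.    1.17 -0.11]
(377, 790, 3)
```

View pics/c5.png

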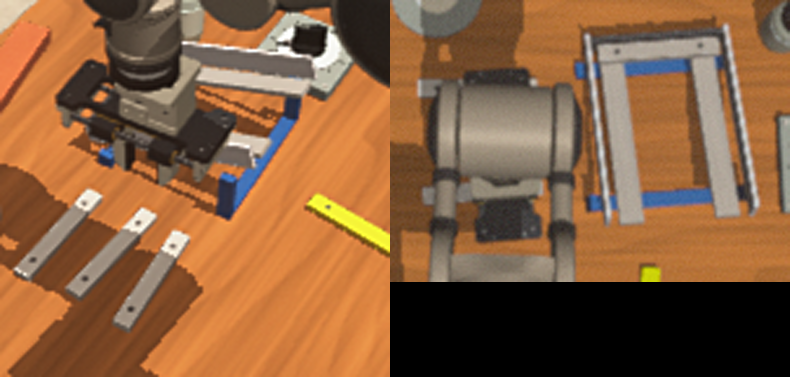

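Left (side) view: three blanks left. Right (top) view: the checked blank lies square against the stop, dots at (617,51)/(703,46). Next I'll measure the remaining blanks numerically.

```bash
cat >> h.py <<'E'
def blanks(n='wrist',zmm=12,pic=None):
    im,s=snap(n,pic); hsv=cv2.cvtColor(im,cv2.COLOR_BGR2HSV)
    m=((hsv[...,1]<75)&(hsv[...,2]>70)).astype(np.uint8)
    for c in cv2.findContours(m,0,1)[0]:
        if cv2.contourArea(c)<150: continue
        P=np.array([onz(n,p,zmm/1000,s)[:2]*1000 for p in c[:,0].astype(float)],np.float32)
        (x,y),wh,_=r=cv2.minAreaRect(P)
        L,W=max(wh),min(wh)
        if 90<L<180 and 15<W<32:
            b=cv2.boxPoints(r); e=max((b[1]-b[0],b[2]-b[1]),key=lambda v:np.hypot(*v))
            print(n,'ctr',round(x,1),round(y,1),'L',round(L),round(W),'ang',round(np.degrees(np.arctan2(e[1],e[0]))%180,1),'px',c[:,0].mean(0).round())
E
python3 -m inch '[[[0,0,0],[0,20,30],40],[[0,0,0],[0,20,40],40],[[0,0,0],[0,20,45],40],[[0,0,0],[0,0,15],40],[[0,0,0],[0,0,0],40],[[0,0,0],[0,0,0],40],[[0,0,0],[0,0,0],40],[[0,0,0],[0,0,0],40]]' |tail -1
python3 - <<'E'
from h import *
st(); blanks('wrist',12,'w10.png'); blanks('top',12,'t10.png'); blanks('side',12,'s10.png')
E
```

```text
gripper_width: 0.0396
t 36.1 tcp [529.9 117.4 298.8] yaxis deg 4.3 z [-0.024 -0.003 -1.   ] F [-0.1  1.1  0. ] M [-0.02 -0.19  0.02] w 39.6 j [ 0.08  0.35  1.32 -0.    1.5   0.  ]
wrist ctr 571.9 74.8 L 160 26 ang 87.5 px [312. 198.]
wrist ctr 644.8 88.1 L 160 26 ang 90.4 px [362. 194.]Traceback (most recent call last):
  File "<stdin>", line 2, in <module>
  File "h.py", line 37, in blanks
    P=np.array([onz(n,p,zmm/1000,s)[:2]*1000 for p in c[:,0].astype(float)],np.float32)
                ~~~^^^^^^^^^^^^^^^^
  File "h.py", line 20, in onz
    o,d=ray(n,uv,s); return o+d*(z-o[2])/d[2]
        ~~~^^^^^^^^
  File "h.py", line 11, in ray
    c=cal(n); d=np.array([uv[0]-c['cx'],uv[1]-c['cy']],float)/c['f']
  File "h.py", line 5, in cal
    c=manip.get_calibration(n); c['f']=210/np.tan(np.radians(c['fovy'])/2); return c
ValueError: time passes only in moves, steps and waits
```

```bash
sed -i 's/^def cal(n):/from functools import lru_cache\n@lru_cache\ndef cal(n):/' h.py
python3 -m inch '[[[0,-0.024,0],[14,-14,-20],40],[[0,0,-0.06],[14,-14,-35],40],[[0,0,-0.06],[14,-14,-40],40],[[0,0,0],[0,0,-45],40],[[0,0,0],[0,0,-45],40],[[0,0,0],[0,0,-40],40],[[0,0,0],[0,0,-30],40],[[0,0,0],[0,0,0],40]]' |tail -1
python3 -c "from h import *;st()"
```

```text
gripper_width: 0.0398
t 36.95 tcp [568.8  75.6  40.8] yaxis deg -2.6 z [-0.007 -0.003 -1.   ] F [-0.8  0.5  0.1] M [-0.01 -0.08 -0.05] w 39.8 j [ 0.    0.64  1.6  -0.    0.91  0.05]
```

```bash
python3 -m inch '[[[0,0,0],[3,-1,-14],40],[[0,0,0],[0,0,-12],40],[[0,0,0],[0,0,-5],40],[[0,0,0],[0,0,-2],40],[[0,0,0],[0,0,0],40],[[0,0,0],[0,0,0],40],[[0,0,0],[0,0,0],40],[[0,0,0],[0,0,0],40]]' |tail -1
python3 -c "from h import *;st()"
```

```text
gripper_width: 0.0401
t 37.75 tcp [575.4  75.   12.9] yaxis deg -2.6 z [ 0.003 -0.003 -1.   ] F [0.9 0.4 0.3] M [-0.04 -0.06 -0.  ] w 40.1 j [-0.    0.68  1.61 -0.    0.85  0.05]
```

```bash
python3 -m inch '[[[0,0,0],[-3,0,-6],40],[[0,0,0],[0,0,-3.5],40],[[0,0,0],[0,0,0],40],[[0,0,0],[0,0,0],0],[[0,0,0],[0,0,0],0],[[0,0,0],[0,0,0],0],[[0,0,0],[0,0,0],0],[[0,0,0],[0,0,0],0]]' |tail -1
python3 -c "from h import *;st()"
python3 -m inch '[[[0,0,0],[0,0,30],0],[[0,0,0],[0,0,40],0],[[0,0,0],[0,0,45],0],[[0,0,0],[0,0,45],0],[[0,0,0.06],[10,-40,15],0],[[0,0,0.06],[10,-40,0],0],[[0,0,0],[10,-40,0],0],[[0,0,0],[10,-40,0],0]]' |tail -1
python3 -m inch '[[[-0.0077,0.1045,0],[10,-35,0],0],[[-0.0077,0.1045,0],[8,-33,0],0],[[-0.0077,0.1045,0],[0,0,-20],0],[[0,0,0],[0,0,-20],0],[[0,0,0],[0,0,0],0],[[0,0,0],[0,0,0],0],[[0,0,0],[0,0,0],0],[[0,0,0],[0,0,0],0]]' |tail -1
python3 -c "from h import *;st()"
```

```text
gripper_width: 0.0235
t 38.55 tcp [572.2  75.    3. ] yaxis deg -2.6 z [ 0.003 -0.003 -1.   ] F [-0.8 -0.4 -0.8] M [-0.02  0.01 -0.01] w 23.5 j [-0.    0.69  1.62 -0.    0.82  0.05]
gripper_width: 0.0235
gripper_width: 0.0237
t 40.15 tcp [ 630.7 -153.1  140.2] yaxis deg 4.3 z [-0.302 -0.026 -0.953] F [ 0.  -0.5 -2.3] M [ 0.01 -0.45  0.02] w 23.7 j [-0.3   0.83  0.94 -0.12  1.66 -0.37]
```

Spot on. I'll lower to about z 63, release and retract.

```bash
python3 -m inch '[[[0,0,0],[0,0,-25],0],[[0,0,0],[0,0,-22],0],[[0,0,0],[0,0,-15],0],[[0,0,0],[0,0,-8],0],[[0,0,0],[0,0,-3],0],[[0,0,0],[0,0,-2],0],[[0,0,0],[0,0,0],0],[[0,0,0],[0,0,0],0]]' |tail -1
python3 -c "from h import *;st()"
```

```text
gripper_width: 0.0234
t 40.95 tcp [ 630.7 -153.1   63.8] yaxis deg 4.3 z [-0.304 -0.026 -0.952] F [ 0.5  0.4 -3.2] M [-0.05 -0.44  0.02] w 23.4 j [-0.3   0.9   1.02 -0.11  1.52 -0.35]
```

```bash
python3 -m inch '[[[0,0,0],[0,0,-1],0],[[0,0,0],[0,0,0],38],[[0,0,0],[0,0,0],38],[[0,0,0],[0,0,0],38],[[0,0,0],[3,0,10],38],[[0,0,0],[7,0,20],38],[[0,0,0],[10,0,40],38],[[0,0,0],[10,0,45],38]]' |tail -1
python3 -m inch '[[[0.0077,-0.1045,0],[-10,45,20],40],[[0.0077,-0.1045,0],[-10,45,20],40],[[0.0077,-0.1045,0],[-10,45,20],40],[[0,0,0],[-10,45,20],40],[[0,0,0],[-10,45,20],40],[[0,0,0],[-10,35,20],40],[[0,0,0],[0,0,0],40],[[0,0,0],[0,0,0],40]]' |tail -1
python3 - <<'E'
from h import *
st(); blanks('wrist',12,'w11.png'); blanks('top',50,'t11.png'); blanks('side',12,'s11.png')
E
```

```text
gripper_width: 0.0385
gripper_width: 0.04
t 42.55 tcp [600.5 106.4 297.7] yaxis deg 4.4 z [ 0.005 -0.003 -1.   ] F [-0.4 -1.2  0.2] M [-0.01 -0.11 -0.  ] w 40.0 j [ 0.05  0.46  1.14 -0.    1.53 -0.03]
wrist ctr 645.6 87.6 L 160 26 ang 90.3 px [309. 182.]
wrist ctr 507.6 81.3 L 159 26 ang 95.3 px [212. 180.]
side ctr 504.5 81.3 L 164 25 ang 95.7 px [273. 248.]
side ctr 642.8 88.3 L 163 26 ang 90.6 px [237. 230.]
```

```bash
python3 -m inch '[[[0,0,-0.036],[15,-7,-20],40],[[0,0,-0.036],[15,-6,-35],40],[[0,0,0],[15,-6,-40],40],[[0,0,0],[0,0,-45],40],[[0,0,0],[0,0,-45],40],[[0,0,0],[0,0,-40],40],[[0,0,0],[0,0,-30],40],[[0,0,0],[0,0,0],40]]' |tail -1
python3 -m inch '[[[0,0,0],[0,0,-10],40],[[0,0,0],[0,0,-8],40],[[0,0,0],[0,0,-5],40],[[0,0,0],[0,0,0],40],[[0,0,0],[0,0,0],40],[[0,0,0],[0,0,0],40],[[0,0,0],[0,0,0],40],[[0,0,0],[0,0,0],40]]' |tail -1
python3 - <<'E'
from h import *
st(); s=manip.read_state()
# lane dots in t11 : dark spot contrast at expected dot positions per blank slot
im=cv2.imread('pics/t11.png'); g=cv2.cvtColor(im,6).astype(float)
d=np.array([.9973,.0732]);yd=np.array([-.0732,.9973]);O=np.array([699,-148,35])
def deck(x,y,z): return O+x*np.r_[.951*d,-.309]+y*np.r_[yd,0]+z*np.r_[.309*d,.951]
for y in(-55,55):
    print(y,[int(g[int(round(v)),int(round(u))]) for u,v in (proj('top',deck(x,y,12)/1000) for x in range(4,-110,-4))])
E
```

```text
gripper_width: 0.0404
gripper_width: 0.0402
t 44.3 tcp [645.6  86.9  18.8] yaxis deg 0.2 z [ 0.003 -0.003 -1.   ] F [0.1 1.1 0.8] M [-0.01 -0.18  0.02] w 40.2 j [ 0.02  0.78  1.38 -0.    0.99  0.02]
-55 [75, 84, 157, 129, 109, 137, 162, 169, 170, 114, 92, 132, 161, 163, 130, 168, 166, 170, 168, 169, 167, 166, 164, 169, 169, 170, 164, 170, 167]
55 [58, 98, 164, 167, 103, 154, 164, 154, 162, 154, 106, 113, 171, 153, 133, 164, 169, 169, 162, 167, 167, 169, 168, 166, 165, 161, 166, 169, 167]
```

```bash
python3 -m inch '[[[0,0,0],[0,0,-8],40],[[0,0,0],[0,0,-5],40],[[0,0,0],[0,0,-2.5],40],[[0,0,0],[0,0,0],40],[[0,0,0],[0,0,0],0],[[0,0,0],[0,0,0],0],[[0,0,0],[0,0,0],0],[[0,0,0],[0,0,0],0]]' |tail -1
python3 -c "from h import *;st()"
python3 -m inch '[[[0,0,0],[0,0,30],0],[[0,0,0],[0,0,40],0],[[0,0,0],[0,0,45],0],[[0,0,0],[0,0,45],0],[[0,0,0.035],[-6,-40,15],0],[[0,0,0.035],[-6,-40,0],0],[[0,0,0],[-6,-40,0],0],[[0,0,0],[-6,-40,0],0]]' |tail -1
python3 -m inch '[[[-0.0077,0.1045,0],[-7,-41,0],0],[[-0.0077,0.1045,0],[-7,-41,0],0],[[-0.0077,0.1045,0],[0,0,-20],0],[[0,0,0],[0,0,-20],0],[[0,0,0],[0,0,0],0],[[0,0,0],[0,0,0],0],[[0,0,0],[0,0,0],0],[[0,0,0],[0,0,0],0]]' |tail -1
python3 -c "from h import *;st()"
```

```text
gripper_width: 0.0234
t 45.1 tcp [645.5  86.9   3.2] yaxis deg 0.2 z [ 0.003 -0.003 -1.   ] F [-0.9 -0.7  0.8] M [-0.02 -0.02  0.06] w 23.4 j [ 0.02  0.8   1.39 -0.    0.96  0.02]
gripper_width: 0.0239
gripper_width: 0.0234
t 46.7 tcp [ 607.9 -155.1  139.9] yaxis deg 4.2 z [-0.303 -0.026 -0.953] F [ 0.4 -0.2 -3.1] M [-0.03 -0.47  0.02] w 23.4 j [-0.31  0.79  1.03 -0.12  1.61 -0.37]
```

```bash
python3 -m inch '[[[0,0,0],[0,0,-25],0],[[0,0,0],[0,0,-20],0],[[0,0,0],[0,0,-12],0],[[0,0,0],[0,0,-7],0],[[0,0,0],[0,0,-3],0],[[0,0,0],[0,0,-2],0],[[0,0,0],[0,0,0],0],[[0,0,0],[0,0,0],0]]' |tail -1
python3 -c "from h import *;st()"
python3 -m inch '[[[0,0,0],[0,0,-1],0],[[0,0,0],[0,0,0],38],[[0,0,0],[0,0,0],38],[[0,0,0],[0,0,0],38],[[0,0,0],[3,0,10],38],[[0,0,0],[7,0,20],38],[[0,0,0],[10,0,40],38],[[0,0,0],[10,0,45],38]]' |tail -1
python3 -m inch '[[[0.0077,-0.1045,0],[-15,45,20],40],[[0.0077,-0.1045,0],[-15,45,20],40],[[0.0077,-0.1045,0],[-15,45,20],40],[[0,0,0],[-15,45,20],40],[[0,0,0],[-15,45,20],40],[[0,0,0],[-15,35,20],40],[[0,0,0],[0,0,0],40],[[0,0,0],[0,0,0],40]]' |tail -1
python3 - <<'E'
from h import *
st(); blanks('wrist',12,'w12.png'); blanks('side',12,'s12.png')
im,_=snap('top','t12.png'); g=cv2.cvtColor(im,6).astype(float)
d=np.array([.9973,.0732]);yd=np.array([-.0732,.9973]);O=np.array([699,-148,35])
def deck(x,y,z): return O+x*np.r_[.951*d,-.309]+y*np.r_[yd,0]+z*np.r_[.309*d,.951]
for y in(-55,55):
    print(y,[int(g[int(round(v)),int(round(u))]) for u,v in (proj('top',deck(x,y,12)/1000) for x in range(4,-110,-4))])
E
```

```text
gripper_width: 0.0233
t 47.5 tcp [ 607.8 -155.3   69.7] yaxis deg 4.2 z [-0.304 -0.026 -0.952] F [-0.2  0.6 -3. ] M [-0.01 -0.48  0.02] w 23.3 j [-0.31  0.85  1.1  -0.12  1.48 -0.36]
gripper_width: 0.038
gripper_width: 0.04
t 49.1 tcp [549.6  98.9 301.4] yaxis deg 4.3 z [ 0.005 -0.003 -1.   ] F [ 0.7 -1.3  0.9] M [-0.01 -0.13 -0.04] w 40.0 j [ 0.04  0.36  1.3  -0.    1.48 -0.03]
wrist ctr 578.1 -105.7 L 102 21 ang 14.2 px [289. 294.]
wrist ctr 507.3 81.3 L 159 26 ang 95.3 px [248. 177.]
side ctr 504.5 81.3 L 164 25 ang 95.7 px [273. 248.]
-55 [77, 84, 159, 127, 110, 139, 165, 169, 170, 117, 95, 129, 165, 175, 176, 113, 94, 125, 163, 162, 125, 169, 165, 167, 171, 169, 171, 172, 167]
55 [58, 93, 161, 165, 105, 154, 165, 158, 161, 152, 104, 113, 174, 161, 162, 147, 100, 122, 168, 156, 137, 161, 168, 166, 166, 163, 163, 166, 170]
```

```bash
python3 -m inch '[[[0,0,0.016],[-14,-6,-20],40],[[0,0,0],[-14,-6,-35],40],[[0,0,0],[-14,-6,-40],40],[[0,0,0],[0,0,-45],40],[[0,0,0],[0,0,-45],40],[[0,0,0],[0,0,-40],40],[[0,0,0],[0,0,-30],40],[[0,0,0],[0,0,0],40]]' |tail -1
python3 -m inch '[[[0,0,0],[0,0,-10],40],[[0,0,0],[0,0,-8],40],[[0,0,0],[0,0,-5],40],[[0,0,0],[0,0,0],40],[[0,0,0],[0,0,0],40],[[0,0,0],[0,0,0],40],[[0,0,0],[0,0,0],40],[[0,0,0],[0,0,0],40]]' |tail -1
python3 -c "from h import *;st()"
```

```text
gripper_width: 0.0399
gripper_width: 0.0401
t 50.85 tcp [507.8  80.4  22.4] yaxis deg 5.1 z [ 0.004 -0.003 -1.   ] F [ 0.5 -0.1  0.6] M [-0.02 -0.12 -0.  ] w 40.1 j [ 0.01  0.58  1.79 -0.    0.76 -0.08]
```

```bash
python3 -m inch '[[[0,0,0],[0,0,-10],40],[[0,0,0],[0,0,-6],40],[[0,0,0],[0,0,-3],40],[[0,0,0],[0,0,0],40],[[0,0,0],[0,0,0],0],[[0,0,0],[0,0,0],0],[[0,0,0],[0,0,0],0],[[0,0,0],[0,0,0],0]]' |tail -1
python3 -c "from h import *;st()"
python3 -m inch '[[[0,0,0],[0,0,30],0],[[0,0,0],[0,0,45],0],[[0,0,0],[0,0,45],0],[[0,0,0],[0,0,45],0],[[0,0,-0.016],[13,-40,15],0],[[0,0,0],[13,-40,0],0],[[0,0,0],[13,-40,0],0],[[0,0,0],[13,-40,0],0]]' |tail -1
python3 -m inch '[[[-0.0077,0.1045,0],[13,-38,0],0],[[-0.0077,0.1045,0],[12,-38,0],0],[[-0.0077,0.1045,0],[0,0,-20],0],[[0,0,0],[0,0,-20],0],[[0,0,0],[0,0,0],0],[[0,0,0],[0,0,0],0],[[0,0,0],[0,0,0],0],[[0,0,0],[0,0,0],0]]' |tail -1
python3 -c "from h import *;st()"
```

```text
gripper_width: 0.0231
t 51.65 tcp [507.4  80.4   3.2] yaxis deg 5.1 z [ 0.003 -0.003 -1.   ] F [-0.8 -0.8  1.2] M [-0.06  0.17  0.04] w 23.1 j [ 0.01  0.61  1.81 -0.    0.72 -0.08]
gripper_width: 0.0238
gripper_width: 0.0234
t 53.25 tcp [ 585.1 -155.6  145. ] yaxis deg 4.2 z [-0.303 -0.026 -0.953] F [ 0.8 -0.7 -2.5] M [-0.01 -0.47 -0.  ] w 23.4 j [-0.32  0.74  1.11 -0.12  1.58 -0.38]
```

Lower 68 mm, release, retract clear of everything, then check.

```bash
python3 -m inch '[[[0,0,0],[0,0,-25],0],[[0,0,0],[0,0,-20],0],[[0,0,0],[0,0,-12],0],[[0,0,0],[0,0,-6],0],[[0,0,0],[0,0,-3],0],[[0,0,0],[0,0,-1.5],0],[[0,0,0],[0,0,0],0],[[0,0,0],[0,0,0],0]]' |tail -1
python3 -c "from h import *;st()"
python3 -m inch '[[[0,0,0],[0,0,-0.5],0],[[0,0,0],[0,0,0],38],[[0,0,0],[0,0,0],38],[[0,0,0],[0,0,0],38],[[0,0,0],[3,0,10],38],[[0,0,0],[7,0,20],38],[[0,0,0],[10,0,40],38],[[0,0,0],[10,0,45],38]]' |tail -1
python3 -m inch '[[[0.0077,-0.1045,0],[-18,40,30],40],[[0.0077,-0.1045,0],[-18,40,30],40],[[0.0077,-0.1045,0],[-18,40,20],40],[[0,0,0],[-18,40,0],40],[[0,0,0],[-18,30,0],40],[[0,0,0],[-18,0,0],40],[[0,0,0],[0,0,0],40],[[0,0,0],[0,0,0],40]]' |tail -1
python3 - <<'E'
from h import *
st(); im,_=snap('top','t13.png'); sd,_=snap('side','s13.png'); g=cv2.cvtColor(im,6).astype(float)
d=np.array([.9973,.0732]);yd=np.array([-.0732,.9973]);O=np.array([699,-148,35])
def deck(x,y,z): return O+x*np.r_[.951*d,-.309]+y*np.r_[yd,0]+z*np.r_[.309*d,.951]
for y in(-55,55):
    print(y,[int(g[int(round(v)),int(round(u))]) for u,v in (proj('top',deck(x,y,12)/1000) for x in range(4,-130,-4))])
a=cv2.resize(im[140:265,300:445],None,fx=3,fy=3,interpolation=cv2.INTER_CUBIC)
b=cv2.resize(sd[255:345,165:255],None,fx=4,fy=4,interpolation=cv2.INTER_CUBIC)
o=np.zeros((375,435+360,3),np.uint8); o[:,:435]=a; o[:360,435:]=b; cv2.imwrite('pics/final.png',o)
E
```

```text
gripper_width: 0.0235
t 54.05 tcp [ 585.  -155.7   76.2] yaxis deg 4.2 z [-0.304 -0.026 -0.952] F [ 0.5  0.9 -2.7] M [-0.05 -0.46  0.06] w 23.5 j [-0.32  0.8   1.18 -0.12  1.44 -0.36]
gripper_width: 0.0378
gripper_width: 0.0403
t 55.65 tcp [509.3  29.5 267.6] yaxis deg 4.2 z [ 0.005 -0.003 -1.   ] F [-0.  -0.7 -0.1] M [-0.02 -0.08 -0.  ] w 40.3 j [-0.09  0.28  1.5  -0.    1.36 -0.16]
-55 [78, 86, 155, 131, 109, 141, 163, 171, 170, 119, 95, 128, 165, 177, 175, 117, 92, 126, 165, 167, 171, 116, 90, 129, 161, 159, 140, 166, 172, 175, 173, 168, 172, 173]
55 [56, 95, 166, 163, 104, 151, 164, 158, 167, 151, 109, 113, 171, 162, 166, 146, 110, 124, 168, 156, 166, 157, 108, 152, 171, 167, 135, 154, 163, 160, 169, 162, 161, 116]
```

View pics/final.png

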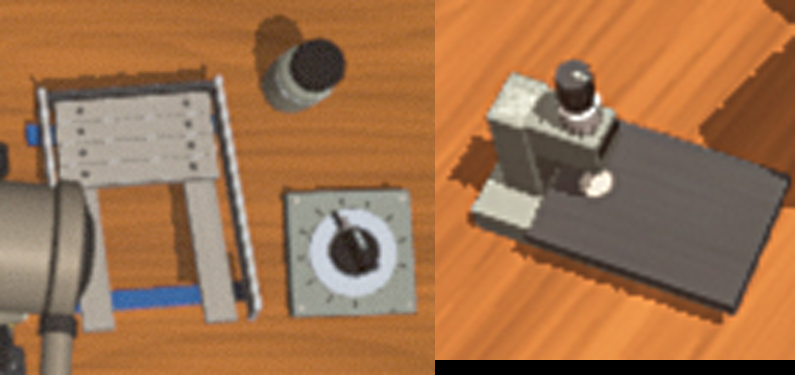

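Four blanks lie one behind the other at the stop (dots at (80-85,110-175) and (187-195,102-168)). The dial pointer is on the marker at (345,225) and the gauge rest is empty. Handing in.

```bash
python3 -c "
from workcell import manip
print(manip.close_job())"
```

```text
the job is handed in; nothing more can be done
None
```

I checked one blank in the gauge, put all four into the lane, set the dial and handed the job in at about 56 s. The hand-in gave no verdict.

- **Gauge:** I slid the nearest blank under the spindle; its centre measured about 57 mm from the axis and 2 mm off line. I turned the cap 4.06 rad clockwise, which works out to at least 0.9 rad of ratchet slip, and then 4.06 rad back with the cap still gripped. I had no reading of the thimble, ratchet or clamp force, so the slip and the reopening are inferred from how far the gripper turned. The blank also came out freely afterwards.
- **Lane:** In the last top view all four blanks lie crosswise against the stop. Their centres measured about 12, 36, 60 and 84 mm from it; the limit is 104 mm. No blank was seen to have been knocked aside.
- **Dial:** I turned it about 127° clockwise. The close wrist view and the last top view both show the pointer on the marker. I judged the ring still in place by eye.
- **Bystanders:** The arm never went near the oil jar, spanner or spare wheel, and the arm and gripper were clear of everything at hand-in.
- **Disagreements:** Different views placed the dial centre up to about 5 mm apart and the gauge axis about 3 mm apart. In both cases I used a middle value, and the grips fitted. Nothing else failed or disagreed.

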